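# Make up the refret kit and the hardware kit

### The job

Make up two kits for the next guitars. Refret kit: first nest the empty yellow dish in the green tray, turned so that its outline matches and it sits fully down, and then lay the steel fret press insert in one half of the dish and the black nut blank in the other half. Hardware kit: lay the brass saddle in one half of the orange tray and the red knob in the other; the look-alike blue saddle and the long notched straightedge are not wanted, so leave them where they are.

Things in the scene. Friction and masses are not known exactly. Their poses are not given: they have to be found in the camera images.
- refret_tray: Green plastic tray fixed to the bench: oblong with four cut corners, 178 x 114 mm outside, 170 x 106 mm inside, walls 20 mm high, inner floor 4 mm above the bench. Origin at the centre of its underside; x along its long side, z up. The yellow dish nests in it with 5 mm of play all round, either way round (half a turn apart).
- hardware_tray: Orange plastic tray fixed to the bench: rectangular, 160 x 100 mm outside, walls 20 mm high and 4 mm thick, inner floor 4 mm above the bench; a thin wall of the same height across its middle makes two halves of 74 (x) x 92 mm (y), centred 39 mm either side of the middle. Origin at the centre of its underside; x along its long side, z up.
- dish_grip (a point): Loose yellow oblong dish with cut corners, 160 (x) x 96 (y) mm, walls 18 mm high, floor 3 mm thick, 120 g. Lift it from above by the upright rib across its middle: 10 mm thick (x), 60 mm long (y), top 40 mm above the underside. The rib makes two halves of 72 (x) x 90 mm (y), centred 41 mm from the middle. Point: in the rib, at the dish's centre, 30 mm above its underside. Any yaw; ends alike.
- insert_center (a point): Loose steel fret press insert: block 42 (x) x 16 (y) x 12 mm with a narrow arched ridge on top, 19 mm high in all, about 70 g. Lies flat on the bench at the start, long side (x) roughly pointing away from the robot. Grip it across its 16 mm width. The point is on its axis, 8 mm above its underside; z up.
- nut_center (a point): Loose black nut blank: plain bar 44 (x) x 10 (y) x 12 mm high, 20 g. Lies flat on the bench at the start, long side (x) roughly pointing away from the robot. Grip it across its 10 mm width. The point is at its centre, 6 mm above its underside; z up.
- brass_saddle_center (a point): Loose brass bridge saddle: block 32 (x) x 18 (y) x 10 mm with a raised lip at its +x end (15 mm high in all), about 45 g. Lies flat on the bench at the start, long side (x) roughly pointing away from the robot. Grip it across its 18 mm width. The point is 7 mm above the centre of its underside; z up.
- knob_center (a point): Loose red round control knob, 24 mm in diameter and 18 mm high, 20 g, standing upright with a white pointer line on top. The point is at its centre, 9 mm above its underside; z up.
- blue_saddle_center (a point): Loose blue-anodised saddle of the same shape and size as the brass one, among the parts; not wanted, leave it in place. The point is 7 mm above the centre of its underside.
- straightedge: Stainless steel notched straightedge, 300 (x) x 30 x 4 mm, lying loose crosswise beyond the trays; leave it in place. Origin at the centre of its underside.
Mind the look-alikes: they are no part of the job. Of the things shaped like the part that bears dish_grip, the yellow one is meant.

How it is judged:
On the way:
1. the dish, with neither the press insert nor the nut blank in it yet, is nested fully down in the green tray and let go (horizontal distance between dish_grip and refret_tray below 0.012 m and angle between the x axis of dish_grip and the x axis of refret_tray, either way round below 0.15 rad and z of dish_grip in the frame of refret_tray below 0.04 m and angle between dish_grip's own z axis and vertical below 0.06 rad and contact force between the fingers and dish below 0.1 N and horizontal distance between each of insert_center, nut_center and dish_grip above 0.09 m), for 0.2 s.
At the end, for the whole second after the job is handed in: Yellow dish fully down in the green tray (centre within 12 mm, 0.15 rad, level); steel press insert and black nut blank flat on its floor, one in each half; brass saddle and red knob on the orange tray's floor, one in each half; all released and at rest (horizontal distance between dish_grip and refret_tray below 0.012 m and angle between the x axis of dish_grip and the x axis of refret_tray, either way round below 0.15 rad and z of dish_grip in the frame of refret_tray below 0.04 m and angle between dish_grip's own z axis and vertical below 0.06 rad and z of each of insert_center, nut_center in the frame of dish_grip below -0.012 m and y of insert_center in the frame of dish_grip between -0.046 and 0.046 m and y of nut_center in the frame of dish_grip between -0.046 and 0.046 m and ((x of insert_center in the frame of dish_grip between 0.008 and 0.078 m and x of nut_center in the frame of dish_grip between -0.078 and -0.008 m) or (x of nut_center in the frame of dish_grip between 0.008 and 0.078 m and x of insert_center in the frame of dish_grip between -0.078 and -0.008 m)) and z of each of brass_saddle_center, knob_center in the frame of hardware_tray below 0.02 m and y of brass_saddle_center in the frame of hardware_tray between -0.047 and 0.047 m and y of knob_center in the frame of hardware_tray between -0.047 and 0.047 m and ((x of brass_saddle_center in the frame of hardware_tray between 0.008 and 0.077 m and x of knob_center in the frame of hardware_tray between -0.077 and -0.008 m) or (x of knob_center in the frame of hardware_tray between 0.008 and 0.077 m and x of brass_saddle_center in the frame of hardware_tray between -0.077 and -0.008 m)) and linear speed of each of dish, insert, nut, brass_saddle, knob below 0.02 m/s); the robot touches nothing.
It fails at once if the blue saddle is moved by more than 20 mm (distance of blue_saddle_center from where it was at the start of the episode above 0.02 m).
It fails at once if the straightedge is moved by more than 20 mm (distance of straightedge from where it was at the start of the episode above 0.02 m).
It also fails if it takes over 112 s, if anything falls off the work surface, if the arm or the gripper's body presses on something with over 40 N, if the wrist force passes 120 N, or if a joint passes its speed limit or range.

### The arm

A 6-joint arm with a two-finger parallel gripper is mounted at the origin on the work surface. World frame = base frame: x ahead of the robot, y to its left, z up, the work surface at z = 0. Lengths are in m, angles in rad, forces in N, time in s.
With the tool pointing down it reaches from about 0.3 to 0.775 m from the base axis. Payload 14.6 kg.
Tool frame: the origin (TCP) lies on the centre line of the jaws, within the pads' length; the fingertips stand 19 mm ahead of it and the grasp point (between the pads) is the TCP (ctrl.tip_reach is the distance from the TCP to the fingertips, in m); x points along the fingers, y is the direction in which the jaws open and shut, and the axes are right-handed (so a half turn about x gives the same grasp; the last joint's range is limited). The gripper opens to 94 mm and grips with 3 to 60 N. Pads are 16 mm wide; open, the fingers measure 119 mm over their backs; the gripper's body (75 mm by 177 mm) begins 78 mm behind the grasp point.
Start: joints at [1.088, 0.3, 1.521, -0, 1.321, -0.067], TCP at [0.222, 0.503, 0.224] pointing down, gripper open.
Joint ranges: [-3.03, 3.03], [-0.79, 2.21], [0.23, 2.52], [-1.04, 4.18], [0, 3.07], [-2.55, 2.55]. Speed limits (rad/s): [2.22, 2.22, 2.57, 3.14, 3.14, 3.14].

### API

Orientations are given as [roll, pitch, yaw] about the fixed x, y, z axes, in that order (R = Rz(yaw) Ry(pitch) Rx(roll)).
In Python, from station import ctrl, optics, models gives the robot as it stands. The module is installed in compiled form; this text tells all that it offers.
- The arm moves only by the tool arm_command, never from a script. Its argument "deltas" is a list of rows, each an object with "translation": the shift along the tool's x, y, z in units of 25 mm (1.0 is 25 mm), a list of three; "turn": the turn, a rotation vector about the tool's x, y, z in units of 5 degrees (1.0 is 5 degrees), a list of three. In form: [{"translation": [x, y, z], "turn": [rx, ry, rz]}, ...]. A call has 1 to 12 rows; each row is the pose to reach, as a shift and turn from the pose commanded when the call began, along the tool's axes at that moment; what a row does not reach only later rows make up. A row lasts 1/12 s, in which the tool goes at most 41.7 mm and 7.16 degrees, less where a joint would pass 70% of its speed; a pose out of reach is approached as far as the arm can. A call with a gripper value outside its range is refused whole. "gripper" is the finger opening in mm, from 0 to 94, set as the call begins (left out, the last holds). The fingers move at their own pace and stop on an object; "force" is the grip in N (left out, the last holds). Time passes only in rows, so rows that repeat a pose let the fingers close. It gives the time, the measured TCP pose, the force and the opening at its end, in the units of the state.
- ctrl.get_obs(): the state, without advancing time (a new reading comes with each control period).
- optics.camera(name): name is "scene" or "side" or "wrist"; returns the picture (400x640x3 uint8, red, green, blue); there is no depth.
- optics.get_calibration(name): a dict with "K" (3x3 intrinsics, pixels), "origin" and "orientation" of the camera in the world. Camera axes: x right, y down, z forward; pixel columns grow to the right and rows downward; lengths in m; the calibration is good to about 2 mm. A picture is of the moment at which its call begins: read the wrist's pose just before it. get_calibration takes no time and is no camera call; for the wrist camera it gives the pose at the moment of the call.
- ctrl.hand_in(): hands the job in, once; it reports no verdict.
Trained networks look in the newest picture that a camera, given by its name, has taken for a name from the list of things; names that differ only in an ending like _2 or _b are one class to them, and where a whole thing is asked for, a point or a joint stands for the part that bears it (a point fixed in the world has none). Each returns a list of dicts, best first, with "score" (0 to 1); they miss things now and then, are a little off and sometimes report something else, mostly with a low value. They report only what shows in the picture. A call takes as long as a camera call. They do not tell look-alikes from the thing itself.
- models.look_for(target, camera): "box" ([left, top, right, bottom] in pixels, round what is visible of it).
- models.cut_out(target, camera): "pixels" (400x640 bool, what is visible of it) and "box" ([left, top, right, bottom] in pixels, round what is visible of it).
- models.mark_of(target, camera): "at" ([column, row] in pixels: a listed point, or the origin of a listed thing).
The state is a dict: "time_s": time; "qpos": joint angles; "joint_vel": joint speeds; "tau": joint torques, N m; "ee_pos": TCP position; "eef_rot": TCP orientation; "force": force on the tool from outside, world axes, zero at the start; "moment": the same for the moment, N m; "grip_width": finger opening in m.
Only numpy, scipy, OpenCV 4.12 (cv2) and the standard library are available. Lean on these libraries where they do the work, as an engineer would, in place of code of your own. Each camera call takes 0.05 s, during which the arm holds its last target.

## Working session

There is one attempt and no reset: what is moved stays moved. The work goes in short steps, Python scripts to look and compute and a tool call to move; the robot and the scene stay as the last step left them, time stands still between calls to the robot, and variables do not carry over. Pictures are saved under pics/ and viewed, and the job is handed in when it is done.

Besides the shell and the picture viewer there is one more tool, called as name([rows], argument=value, ...), one row to a line, values as JSON. arm_command: Moves the arm, as the interface text tells. Its arguments: {"type":"object","properties":{"deltas":{"type":"array"},"gripper":{"type":"number"},"force":{"type":"number"}},"required":["deltas"]}

```bash
ls; mkdir -p pics; python3 - <<'E'
from station import ctrl, optics, models
import cv2
o=ctrl.get_obs();print({k:(v if isinstance(v,float) else [round(float(x),4) for x in v] if hasattr(v,'__len__') else v) for k,v in o.items()})
for n in ["scene","side","wrist"]:
    im=optics.camera(n);cv2.imwrite(f"pics/{n}0.png",im[:,:,::-1]);c=optics.get_calibration(n);print(n,c)
E
```

```text
pics
{'time_s': 0.0, 'qpos': [1.0884, 0.3005, 1.5216, -0.0, 1.3207, -0.0666], 'joint_vel': [-0.0009, -0.0014, -0.0015, -0.0001, -0.0003, -0.0013], 'tau': [0.001, -53.1797, -35.2739, 0.0709, 0.0243, -0.0001], 'ee_pos': [0.222, 0.5029, 0.2239], 'eef_rot': [-1.6365, 1.5696, -2.0522], 'force': [0.1468, 0.1601, -0.5458], 'moment': [0.0145, -0.0024, 0.0475], 'grip_width': 0.09393883334869273}
scene {'K': array([[380.45196336,   0.        , 322.14206583],
       [  0.        , 380.45196336, 194.32014018],
       [  0.        ,   0.        ,   1.        ]]), 'origin': array([ 1.15010976, -0.51888061,  0.80719805]), 'orientation': array([-2.29191672,  0.016098  ,  0.82215043])}
side {'K': array([[391.04586454,   0.        , 316.17495808],
       [  0.        , 391.04586454, 202.5401739 ],
       [  0.        ,   0.        ,   1.        ]]), 'origin': array([0.2773119 , 0.55596381, 0.7285052 ]), 'orientation': array([-2.41554844, -0.00687294, -2.65810791])}
wrist {'K': array([[281.40228642,   0.        , 324.07193658],
       [  0.        , 281.40228642, 202.18666521],
       [  0.        ,   0.        ,   1.        ]]), 'origin': array([0.15925579, 0.53233845, 0.38406774]), 'orientation': array([2.90238560e+00, 6.39843662e-04, 1.15464057e+00])}
```

View pics/scene0.png

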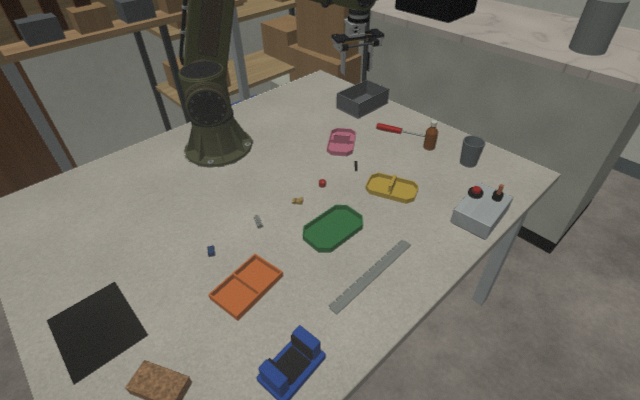

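View pics/side0.png

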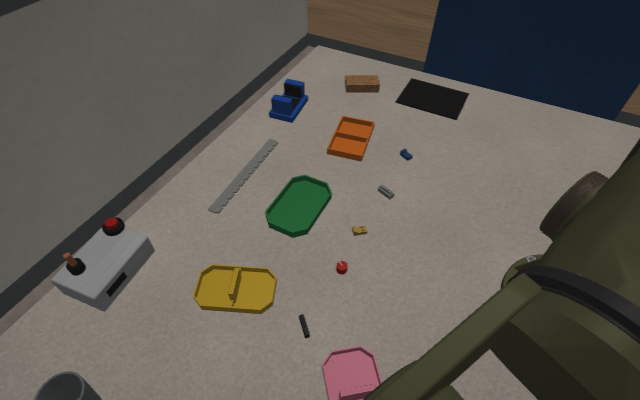

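View pics/wrist0.png

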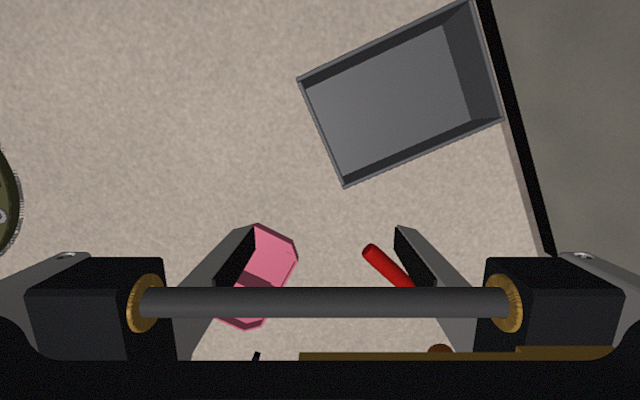

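```bash
cat > h.py <<'E'
from station import ctrl, optics, models
import numpy as np, cv2
from scipy.spatial.transform import Rotation as Ro
def cal(n):
    c=optics.get_calibration(n); return c["K"],np.array(c["origin"]),Ro.from_euler('xyz',c["orientation"]).as_matrix()
def ray(n,px,C=None):
    K,o,R=C or cal(n); d=R@np.linalg.inv(K)@np.array([px[0],px[1],1.]); return o,d/np.linalg.norm(d)
def onplane(n,px,z,C=None):
    o,d=ray(n,px,C); return o+d*(z-o[2])/d[2]
def tri(r1,r2):
    (o1,d1),(o2,d2)=r1,r2
    A=np.stack([d1,-d2],1); t=np.linalg.lstsq(A,o2-o1,rcond=None)[0]
    p,q=o1+t[0]*d1,o2+t[1]*d2; return (p+q)/2,np.linalg.norm(p-q)
def proj(n,P,C=None):
    K,o,R=C or cal(n); q=(np.atleast_2d(P)-o)@R; q=q@K.T; return q[:,:2]/q[:,2:]
def snap(n,name):
    im=optics.camera(n); cv2.imwrite(f"pics/{name}.png",im[:,:,::-1]); return im
def rect(n,mask,z):
    C=cal(n); c=max(cv2.findContours(mask.astype(np.uint8),0,1)[0],key=len)[:,0]
    P=np.array([onplane(n,p,z,C)[:2] for p in c],np.float32); r=cv2.minAreaRect(P*1000); return r
def move(x,y,z,yaw=None):
    """print the command row from current measured pose"""
    o=ctrl.get_obs(); R=Ro.from_euler('xyz',o['eef_rot']).as_matrix(); d=R.T@(np.array([x,y,z])-o['ee_pos'])/0.025
    print('d',d.round(3))
E
python3 - <<'E'
from h import *
for n in ["scene","side"]: optics.camera(n)
for t in ["refret_tray","hardware_tray","dish_grip","insert_center","nut_center","brass_saddle_center","knob_center","blue_saddle_center","straightedge"]:
    M={n:models.mark_of(t,n) for n in ["scene","side"]}
    for n in M: print(t,n,[(np.round(m["at"]).tolist(),round(m["score"],2)) for m in M[n][:3]])
    best=[]
    for a in M["scene"][:3]:
        for b in M["side"][:3]:
            p,e=tri(ray("scene",a["at"]),ray("side",b["at"])); 
            if e<.02: print('   ',a["score"].__round__(2),b["score"].__round__(2),p.round(4),e.round(4))
E
```

```text
refret_tray scene [([332.0, 229.0], 0.75)]
refret_tray side [([305.0, 210.0], 0.95)]
    0.75 0.95 [ 0.5925  0.0145 -0.0056] 0.0094
hardware_tray scene [([244.0, 283.0], 0.87)]
hardware_tray side [([352.0, 141.0], 0.85)]
    0.87 0.85 [ 0.5884 -0.2793  0.0028] 0.008
dish_grip scene [([344.0, 139.0], 0.62), ([392.0, 181.0], 0.55)]
dish_grip side [([358.0, 395.0], 0.9), ([234.0, 283.0], 0.81)]
    0.62 0.9 [0.3059 0.3517 0.0209] 0.0103
    0.55 0.81 [0.6042 0.2761 0.0348] 0.0018
insert_center scene [([260.0, 219.0], 0.53)]
insert_center side [([386.0, 191.0], 0.52)]
    0.53 0.52 [ 0.4319 -0.1224  0.0144] 0.0051
nut_center scene [([355.0, 166.0], 0.48)]
nut_center side [([303.0, 327.0], 0.51), ([360.0, 229.0], 0.51)]
    0.48 0.51 [0.4435 0.2796 0.003 ] 0.002
brass_saddle_center scene [([299.0, 199.0], 0.38)]
brass_saddle_center side [([360.0, 232.0], 0.56)]
    0.38 0.56 [0.4407 0.0213 0.0076] 0.0026
knob_center scene [([321.0, 180.0], 0.61)]
knob_center side [([339.0, 265.0], 0.45)]
    0.61 0.45 [0.4354 0.129  0.0222] 0.0106
blue_saddle_center scene [([215.0, 250.0], 0.65)]
blue_saddle_center side [([405.0, 152.0], 0.47)]
    0.65 0.47 [ 0.4404 -0.2818  0.0156] 0.0114
straightedge scene [([372.0, 272.0], 0.93)]
straightedge side [([248.0, 176.0], 0.88)]
    0.93 0.88 [ 0.7808 -0.0172 -0.0041] 0.0047
```

```bash
python3 - <<'E'
from h import *
o=ctrl.get_obs();print(Ro.from_euler('xyz',o['eef_rot']).as_matrix().round(3))
for n in ["scene","side"]: optics.camera(n)
H={"refret_tray":.02,"hardware_tray":.02,"dish_grip":.018,"insert_center":.01,"nut_center":.01,"brass_saddle_center":.01,"blue_saddle_center":.01,"straightedge":.004}
for t,z in H.items():
    for n in ["scene","side"]:
        for m in models.cut_out(t,n)[:2]:
            r=rect(n,m["pixels"],z); print(t,n,round(m["score"],2),m["pixels"].sum(),np.round(r[0]),np.round(r[1]),round(r[2],1))
E
```

```text
[[-0.     0.404  0.915]
 [ 0.     0.915 -0.404]
 [-1.     0.    -0.   ]]
refret_tray scene 0.73 1938 [609.   9.] [127. 189.] 0.8
refret_tray side 0.89 2699 [601.  20.] [120. 191.] 0.5
hardware_tray scene 0.74 2388 [ 603. -283.] [107. 168.] 10.2
dish_grip scene 0.85 1117 [611. 268.] [161. 118.] 25.7
dish_grip scene 0.7 630 [315. 339.] [ 94. 178.] 39.0
dish_grip side 0.97 3462 [604. 277.] [163. 104.] 23.5
dish_grip side 0.68 2545 [326. 320.] [98. 89.] 37.3
insert_center scene 0.47 86 [ 432. -129.] [21. 55.] 69.1
insert_center side 0.58 1444 [ 598. -284.] [105. 184.] 9.8
nut_center scene 0.21 2500 [ 595. -280.] [115. 168.] 9.9
nut_center side 0.62 186 [443. 279.] [15. 50.] 44.4
brass_saddle_center scene 0.61 70 [446.  15.] [31. 33.] 49.3
brass_saddle_center side 0.4 152 [441.  17.] [36. 29.] 28.0
straightedge scene 0.6 1164 [787. -22.] [ 33. 303.] 2.5
straightedge side 0.77 839 [786. -22.] [ 31. 297.] 1.5
```

```bash
cat >> h.py <<'E'
def go(x,y,z,yaw):
    """row from current pose to target TCP, jaws' yaw in deg (nearest of half turns)"""
    o=ctrl.get_obs(); R=Ro.from_euler('xyz',o['eef_rot']).as_matrix()
    best=None
    for k in (0,180):
        a=np.radians(yaw+k); T=np.array([[0,np.cos(a),np.sin(a)],[0,np.sin(a),-np.cos(a)],[-1,0,0]])
        rv=Ro.from_matrix(R.T@T).as_rotvec()
        if best is None or np.linalg.norm(rv)<np.linalg.norm(best): best=rv
    t=R.T@(np.array([x,y,z])-o['ee_pos'])/0.025; u=np.degrees(best)/5
    n=max(np.linalg.norm(t)*25/41.7,np.linalg.norm(u)*5/7.16)
    print('t',o['time_s'],'trans',t.round(3).tolist(),'turn',u.round(3).tolist(),'rows',n.round(1), 'cur',o['ee_pos'].round(4), 'yaw',np.degrees(np.arctan2(R[1,1],R[0,1])).round(2),'w',round(o['grip_width'],4))
def view(px,py,z,yaw,pix=(320,110)):
    """TCP target so that ground point px,py shows at pix with TCP height z and jaws' yaw"""
    o=ctrl.get_obs(); R=Ro.from_euler('xyz',o['eef_rot']).as_matrix(); K,co,CR=cal("wrist")
    off=R.T@(co-o['ee_pos']); CT=R.T@CR
    a=np.radians(yaw); T=np.array([[0,np.cos(a),np.sin(a)],[0,np.sin(a),-np.cos(a)],[-1,0,0]])
    c=T@off; d=T@CT@np.linalg.inv(K)@[pix[0],pix[1],1]
    s=-(z+c[2])/d[2]; g=c+s*d
    print('view'); go(px-g[0],py-g[1],z,yaw)
E
python3 - <<'E'
from h import *
view(.604,.274,.25,24); view(.604,.274,.25,90)
E
```

```text
view
t 2.05 trans [-1.022, -4.805, 20.784] turn [8.435, 0.0, 0.0] rows 12.8 cur [0.2222 0.5031 0.2244] yaw 66.18 w 0.0941
view
t 2.05 trans [-1.023, -0.427, 21.306] turn [-4.765, -0.0, 0.0] rows 12.8 cur [0.2222 0.5031 0.2244] yaw 66.18 w 0.0941
```

arm_command([
  {"translation": [-1, -4.8, 20.8], "turn": [8.4, 0, 0]},
  {"translation": [-1, -4.8, 20.8], "turn": [8.4, 0, 0]},
  {"translation": [-1, -4.8, 20.8], "turn": [8.4, 0, 0]},
  {"translation": [-1, -4.8, 20.8], "turn": [8.4, 0, 0]},
  {"translation": [-1, -4.8, 20.8], "turn": [8.4, 0, 0]},
  {"translation": [-1, -4.8, 20.8], "turn": [8.4, 0, 0]},
  {"translation": [-1, -4.8, 20.8], "turn": [8.4, 0, 0]},
  {"translation": [-1, -4.8, 20.8], "turn": [8.4, 0, 0]},
  {"translation": [-1, -4.8, 20.8], "turn": [8.4, 0, 0]},
  {"translation": [-1, -4.8, 20.8], "turn": [8.4, 0, 0]},
  {"translation": [-1, -4.8, 20.8], "turn": [8.4, 0, 0]},
  {"translation": [-1, -4.8, 20.8], "turn": [8.4, 0, 0]},
], gripper=50)

```text
time_s: 3.05
ee_pos: [0.6234, 0.2022, 0.248]
eef_rot: [1.629, 1.571, 0.48]
force: [0.8, -0.1, 0.2]
grip_width: 0.05
```

arm_command([
  {"translation": [0, 0, 0], "turn": [0, 0, 0]},
  {"translation": [0, 0, 0], "turn": [0, 0, 0]},
  {"translation": [0, 0, 0], "turn": [0, 0, 0]},
])

```text
time_s: 3.3
ee_pos: [0.6216, 0.2041, 0.2475]
eef_rot: [-2.04, 1.57, 3.094]
force: [-0.6, 0.3, 0.1]
grip_width: 0.05
```

```bash
python3 - <<'E'
from h import *
snap("wrist","w1"); view(.604,.274,.25,24)
for m in models.mark_of("dish_grip","wrist"): print(m, onplane("wrist",m["at"],.03))
for m in models.cut_out("dish_grip","wrist"): print(m["score"],rect("wrist",m["pixels"],.018))
for t,z in [("refret_tray",0.0),("nut_center",.006),("knob_center",.009),("brass_saddle_center",.007)]:
    for m in models.mark_of(t,"wrist"): print(t,m, onplane("wrist",m["at"],z))
E
```

```text
view
t 3.35 trans [-0.087, 0.703, 1.258] turn [0.046, -0.003, 0.002] rows 0.9 cur [0.6213 0.2047 0.2478] yaw 24.23 w 0.0499
{'at': [333.1, 129.5], 'score': 0.84} [0.60138038 0.27838576 0.03      ]
0.65 ((606.4775390625, 276.5203857421875), (161.51466369628906, 96.7204818725586), 23.278362274169922)
0.61 ((341.5500793457031, 299.6119689941406), (106.58106231689453, 52.944000244140625), 24.23723602294922)
refret_tray {'at': [268.7, 287.1], 'score': 0.86} [0.61029269 0.01286919 0.        ]
refret_tray {'at': [166.2, 241.9], 'score': 0.5} [0.43708527 0.02006824 0.        ]
nut_center {'at': [223.8, 73.5], 'score': 0.85} [0.44029237 0.28468601 0.006     ]
knob_center {'at': [182.4, 178.9], 'score': 0.65} [0.43406731 0.12783685 0.009     ]
brass_saddle_center {'at': [162.8, 244.4], 'score': 0.77} [0.43644379 0.01799409 0.007     ]
```

View pics/w1.png

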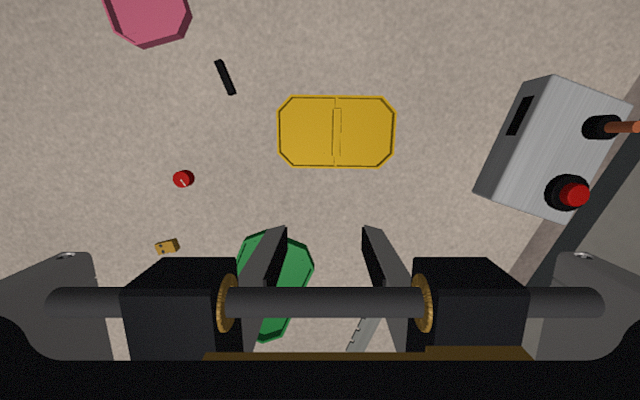

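```bash
cat >> h.py <<'E'
HS={"yellow":((20,120,70),(35,255,255)),"green":((55,100,30),(85,255,255)),"orange":((5,150,90),(17,255,255)),"red":((172,120,60),(180,255,255)),"red2":((0,150,60),(4,255,255)),"black":((0,0,0),(180,255,45))}
def col(n,im,c,box):
    """rect of coloured blob in box l,t,r,b"""
    hsv=cv2.cvtColor(im,cv2.COLOR_RGB2HSV); m=cv2.inRange(hsv,*HS[c])
    if c=="red": m|=cv2.inRange(hsv,*HS["red2"])
    k=np.zeros_like(m); l,t,r,b=box; k[t:b,l:r]=m[t:b,l:r]; return k
E
python3 - <<'E'
from h import *
im=cv2.imread("pics/w1.png")[:,:,::-1].copy()
m=col("wrist",im,"yellow",(260,80,420,185));print(m.astype(bool).sum())
for z in(.0,.018): print(rect("wrist",m,z))
m=col("wrist",im,"black",(205,50,245,105));print(rect("wrist",m,.012))
m=col("wrist",im,"red",(165,165,200,195));print(rect("wrist",m,.018))
m=col("wrist",im,"green",(230,225,320,345));print(rect("wrist",m,.02))
go(.605,.277,.12,23.4); go(.605,.277,.031,23.4)
E
```

```text
8270
((607.4321899414062, 276.4366455078125), (167.19003295898438, 100.301513671875), 23.467182159423828)
((606.8123168945312, 276.0910339355469), (159.8174591064453, 95.87848663330078), 23.467193603515625)
((445.7799987792969, 280.7319641113281), (10.827947616577148, 44.76224136352539), 45.10620880126953)
((438.379638671875, 132.59475708007812), (29.57221031188965, 21.513124465942383), 42.00322341918945)
((635.9149169921875, 74.93080139160156), (49.03401184082031, 80.8140640258789), 9.013077735900879)
t 3.65 trans [5.128, 0.583, -2.92] turn [0.166, 0.001, -0.005] rows 3.6 cur [0.6216 0.2044 0.2482] yaw 24.23 w 0.0501
t 3.65 trans [8.688, 0.582, -2.921] turn [0.166, 0.001, -0.005] rows 5.5 cur [0.6216 0.2044 0.2482] yaw 24.23 w 0.0501
```

arm_command([
  {"translation": [4, 0.63, -2.86], "turn": [0.17, 0, 0]},
  {"translation": [4, 0.63, -2.86], "turn": [0.17, 0, 0]},
  {"translation": [4, 0.63, -2.86], "turn": [0.17, 0, 0]},
  {"translation": [6, 0.63, -2.86], "turn": [0.17, 0, 0]},
  {"translation": [7, 0.63, -2.86], "turn": [0.17, 0, 0]},
  {"translation": [8, 0.63, -2.86], "turn": [0.17, 0, 0]},
  {"translation": [8.6, 0.63, -2.86], "turn": [0.17, 0, 0]},
  {"translation": [8.65, 0.63, -2.86], "turn": [0.17, 0, 0]},
  {"translation": [8.65, 0.63, -2.86], "turn": [0.17, 0, 0]},
  {"translation": [8.65, 0.63, -2.86], "turn": [0.17, 0, 0]},
])

```text
time_s: 4.48
ee_pos: [0.608, 0.2759, 0.0337]
eef_rot: [1.544, 1.568, 0.381]
force: [0.6, 0.2, -0.7]
grip_width: 0.0498
```

arm_command([
  {"translation": [0, 0, 0], "turn": [0, 0, 0]},
  {"translation": [0, 0, 0], "turn": [0, 0, 0]},
  {"translation": [0, 0, 0], "turn": [0, 0, 0]},
  {"translation": [0, 0, 0], "turn": [0, 0, 0]},
  {"translation": [0, 0, 0], "turn": [0, 0, 0]},
  {"translation": [0, 0, 0], "turn": [0, 0, 0]},
], gripper=0, force=30)

```text
time_s: 4.98
ee_pos: [0.6071, 0.2755, 0.0318]
eef_rot: [1.668, 1.571, 0.505]
force: [-0.5, -0.4, 0.4]
grip_width: 0.0135
```

```bash
python3 - <<'E'
from h import *
go(.605,.277,.031,23.4);snap("side","s1")
E
```

```text
t 4.9833 trans [0.03, -0.054, -0.088] turn [-0.015, -0.0, -0.002] rows 0.1 cur [0.6071 0.2755 0.0318] yaw 23.32 w 0.0135
```

View pics/s1.png

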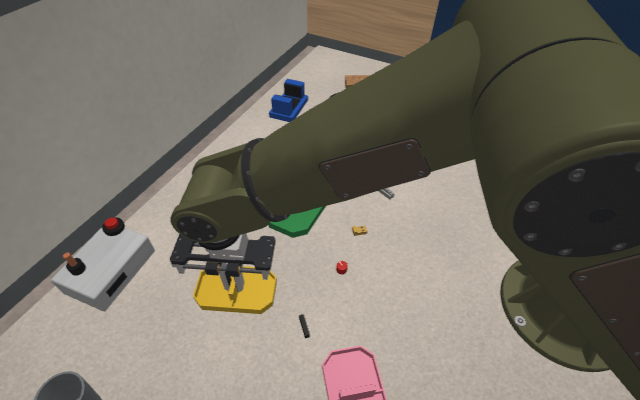

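arm_command([
  {"translation": [0, 0, 0], "turn": [0, 0, 0]},
  {"translation": [0, 0, 0], "turn": [0, 0, 0]},
  {"translation": [-0.5, 0, 0], "turn": [0, 0, 0]},
  {"translation": [-1.5, 0, 0], "turn": [0, 0, 0]},
  {"translation": [-3, 0, 0], "turn": [0, 0, 0]},
  {"translation": [-4.5, 0, 0], "turn": [0, 0, 0]},
  {"translation": [-5, 0, 0], "turn": [0, 0, 0]},
  {"translation": [-5, 0, 0], "turn": [0, 0, 0]},
])

```text
time_s: 5.7
ee_pos: [0.6083, 0.276, 0.1613]
eef_rot: [1.538, 1.564, 0.375]
force: [0.7, 0.2, -1.5]
grip_width: 0.01
```

```bash
python3 - <<'E'
from h import *
snap("wrist","w2"); view(.605,.015,.2,90); view(.605,.015,.2,-90)
E
```

```text
view
t 5.75 trans [-1.683, -0.542, 10.917] turn [-13.335, 0.017, -0.025] rows 9.3 cur [0.6074 0.2756 0.1579] yaw 23.33 w 0.0098
view
t 5.75 trans [-1.701, -7.881, 8.153] turn [-13.335, 0.017, -0.025] rows 9.3 cur [0.6074 0.2756 0.1579] yaw 23.33 w 0.0098
```

View pics/w2.png

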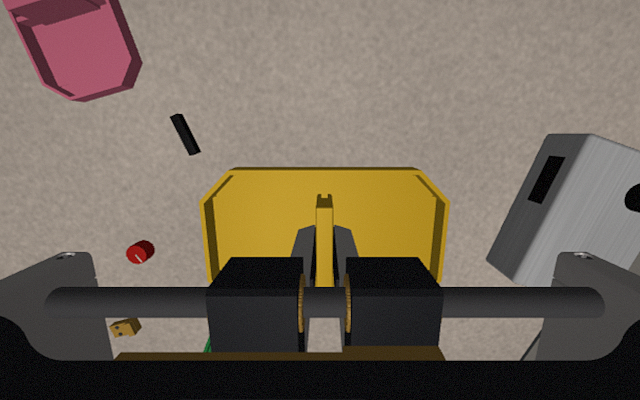

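```bash
python3 - <<'E'
from h import *
view(.605,.015,.24,23.3,(320,90)); view(.605,.015,.24,0,(320,90))
E
```

```text
view
t 5.75 trans [-3.291, -4.006, 14.593] turn [0.005, 0.001, -0.028] rows 9.3 cur [0.6074 0.2756 0.1579] yaw 23.33 w 0.0098
view
t 5.75 trans [-3.296, -6.023, 14.26] turn [4.665, -0.005, -0.028] rows 9.5 cur [0.6074 0.2756 0.1579] yaw 23.33 w 0.0098
```

arm_command([
  {"translation": [-3.3, -4, 14.6], "turn": [0, 0, 0]},
  {"translation": [-3.3, -4, 14.6], "turn": [0, 0, 0]},
  {"translation": [-3.3, -4, 14.6], "turn": [0, 0, 0]},
  {"translation": [-3.3, -4, 14.6], "turn": [0, 0, 0]},
  {"translation": [-3.3, -4, 14.6], "turn": [0, 0, 0]},
  {"translation": [-3.3, -4, 14.6], "turn": [0, 0, 0]},
  {"translation": [-3.3, -4, 14.6], "turn": [0, 0, 0]},
  {"translation": [-3.3, -4, 14.6], "turn": [0, 0, 0]},
  {"translation": [-3.3, -4, 14.6], "turn": [0, 0, 0]},
  {"translation": [-3.3, -4, 14.6], "turn": [0, 0, 0]},
  {"translation": [-3.3, -4, 14.6], "turn": [0, 0, 0]},
  {"translation": [-3.3, -4, 14.6], "turn": [0, 0, 0]},
])

```text
time_s: 6.75
ee_pos: [0.6593, -0.0991, 0.2368]
eef_rot: [-2.275, 1.568, 2.844]
force: [0.4, 1.1, -1.7]
grip_width: 0.0101
```

arm_command([
  {"translation": [0, 0, 0], "turn": [0, 0, 0]},
  {"translation": [0, 0, 0], "turn": [0, 0, 0]},
  {"translation": [0, 0, 0], "turn": [0, 0, 0]},
])

```text
time_s: 7.0
ee_pos: [0.6597, -0.0978, 0.2386]
eef_rot: [-2.265, 1.57, 2.856]
force: [-0.3, 0.4, -1.8]
grip_width: 0.0098
```

```bash
python3 - <<'E'
from h import *
im=snap("wrist","w3"); go(.605,.015,.2,90)
hsv=cv2.cvtColor(im,cv2.COLOR_RGB2HSV)
m=col("wrist",im,"green",(200,0,460,200))
for z in(.0,.02): print(rect("wrist",m,z))
for m in models.mark_of("refret_tray","wrist"): print(m, onplane("wrist",m["at"],0))
for m in models.cut_out("refret_tray","wrist"): print(m["score"],rect("wrist",m["pixels"],.02))
E
```

```text
t 7.05 trans [1.554, -0.213, -5.019] turn [-13.317, -0.005, 0.002] rows 9.3 cur [ 0.6598 -0.098   0.2388] yaw 23.41 w 0.0101
((602.389892578125, 17.592330932617188), (118.79630279541016, 186.1893310546875), 0.24081896245479584)
((603.9017333984375, 15.033531188964844), (112.83953094482422, 176.85337829589844), 0.24093401432037354)
0.69 ((604.6470336914062, 14.758354187011719), (116.27326965332031, 178.7181854248047), 0.20693986117839813)
```

View pics/w3.png

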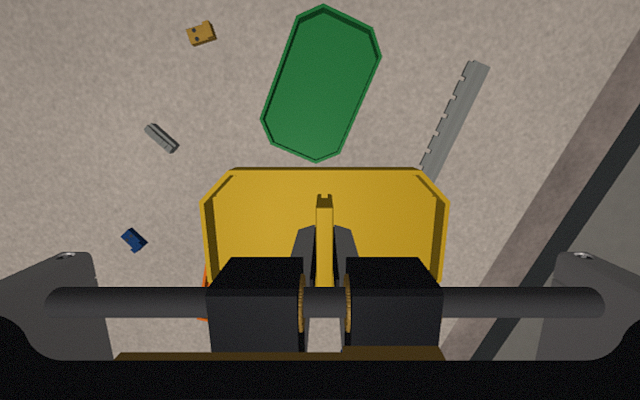

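arm_command([
  {"translation": [1.5, -0.25, -5], "turn": [-13.35, 0, 0]},
  {"translation": [1.5, -0.25, -5], "turn": [-13.35, 0, 0]},
  {"translation": [1.5, -0.25, -5], "turn": [-13.35, 0, 0]},
  {"translation": [1.5, -0.25, -5], "turn": [-13.35, 0, 0]},
  {"translation": [1.5, -0.25, -5], "turn": [-13.35, 0, 0]},
  {"translation": [1.5, -0.25, -5], "turn": [-13.35, 0, 0]},
  {"translation": [1.5, -0.25, -5], "turn": [-13.35, 0, 0]},
  {"translation": [1.5, -0.25, -5], "turn": [-13.35, 0, 0]},
  {"translation": [1.5, -0.25, -5], "turn": [-13.35, 0, 0]},
  {"translation": [3, -0.25, -5], "turn": [-13.35, 0, 0]},
  {"translation": [4.5, -0.25, -5], "turn": [-13.35, 0, 0]},
  {"translation": [5.5, -0.25, -5], "turn": [-13.35, 0, 0]},
])

```text
time_s: 8.15
ee_pos: [0.6035, 0.0134, 0.0987]
eef_rot: [3.082, 1.569, 3.083]
force: [-1.1, -0.3, -2.0]
grip_width: 0.0098
```

arm_command([
  {"translation": [0, 0, 0], "turn": [0, 0, 0]},
  {"translation": [0, 0, 0], "turn": [0, 0, 0]},
  {"translation": [0, 0, 0], "turn": [0, 0, 0]},
])

```text
time_s: 8.4
ee_pos: [0.6055, 0.0131, 0.1037]
eef_rot: [-0.038, 1.568, -0.037]
force: [0.3, 0.8, -0.6]
grip_width: 0.0099
```

```bash
python3 - <<'E'
from h import *
snap("scene","c4"); snap("wrist","w4"); go(.604,.015,.037,90.2)
E
```

```text
t 8.5 trans [2.677, 0.077, -0.071] turn [-0.024, 0.04, 0.002] rows 1.6 cur [0.6055 0.0131 0.1039] yaw 90.08 w 0.0094
```

View pics/w4.png

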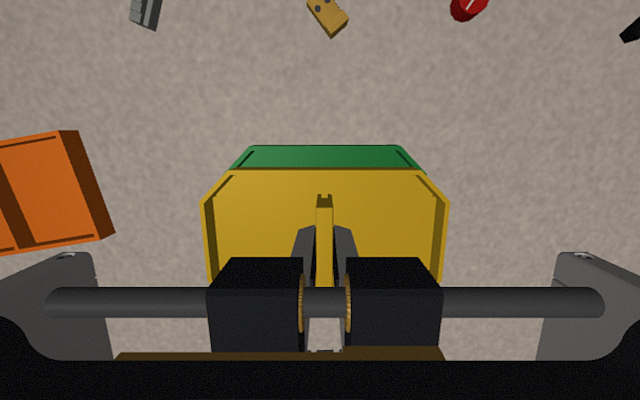

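View pics/c4.png

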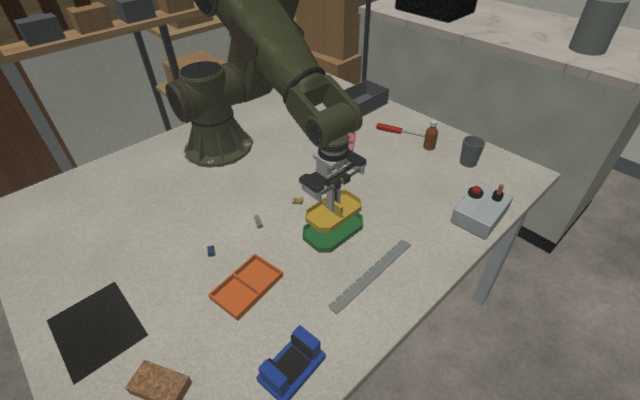

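```bash
python3 - <<'E'
from h import *
for p,z in [((325,145.5),.02),((325,168),.09),((201,215),.09),((449,215),.09),((252,146),.02),((398,146),.02)]: print(p,onplane("wrist",p,z).round(4))
E
```

```text
(325, 145.5) [0.547  0.0154 0.02  ]
(325, 168) [0.5576 0.0151 0.09  ]
(201, 215) [ 0.5879 -0.0645  0.09  ]
(449, 215) [0.5877 0.095  0.09  ]
(252, 146) [ 0.5475 -0.0467  0.02  ]
(398, 146) [0.5474 0.0775 0.02  ]
```

arm_command([
  {"translation": [1, 0.01, -0.06], "turn": [0, 0, 0]},
  {"translation": [1.6, 0.01, -0.06], "turn": [0, 0, 0]},
  {"translation": [2.1, 0.01, -0.06], "turn": [0, 0, 0]},
  {"translation": [2.4, 0.01, -0.06], "turn": [0, 0, 0]},
  {"translation": [2.6, 0.01, -0.06], "turn": [0, 0, 0]},
  {"translation": [2.68, 0.01, -0.06], "turn": [0, 0, 0]},
  {"translation": [2.68, 0.01, -0.06], "turn": [0, 0, 0]},
  {"translation": [2.68, 0.01, -0.06], "turn": [0, 0, 0]},
])

```text
time_s: 9.17
ee_pos: [0.6037, 0.0133, 0.0356]
eef_rot: [-0.049, 1.569, -0.048]
force: [-0.7, -0.3, 1.7]
grip_width: 0.0102
```

```bash
python3 - <<'E'
from h import *
snap("wrist","w5"); go(.604,.0135,.036,90.2); print(ctrl.get_obs()['force'])
E
```

```text
t 9.2167 trans [-0.017, 0.009, 0.014] turn [-0.024, 0.019, 0.001] rows 0.0 cur [0.6036 0.0133 0.0356] yaw 90.08 w 0.0101
[-0.46311145 -0.32344573  3.06621255]
```

View pics/w5.png

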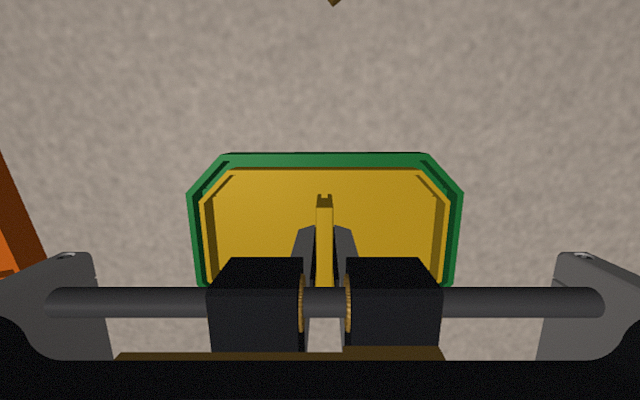

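Nested evenly: a uniform green rim around the yellow dish (pixels 188–463), with contact force on the floor. Release and lift.

arm_command([
  {"translation": [0, 0, 0], "turn": [0, 0, 0]},
  {"translation": [0, 0, 0], "turn": [0, 0, 0]},
  {"translation": [0, 0, 0], "turn": [0, 0, 0]},
  {"translation": [0, 0, 0], "turn": [0, 0, 0]},
  {"translation": [0, 0, 0], "turn": [0, 0, 0]},
  {"translation": [-1, 0, 0], "turn": [0, 0, 0]},
  {"translation": [-2, 0, 0], "turn": [0, 0, 0]},
  {"translation": [-3.5, 0, 0], "turn": [0, 0, 0]},
  {"translation": [-5, 0, 0], "turn": [0, 0, 0]},
  {"translation": [-6, 0, 0], "turn": [0, 0, 0]},
], gripper=36)

```text
time_s: 10.05
ee_pos: [0.6035, 0.0133, 0.1883]
eef_rot: [-0.033, 1.568, -0.031]
force: [0.8, -0.3, 1.1]
grip_width: 0.036
```

```bash
python3 - <<'E'
from h import *
snap("wrist","w6"); view(.436,-.02,.24,90,(320,110)); view(.436,-.02,.24,30,(320,110))
E
```

```text
view
t 10.1 trans [-1.92, -1.177, -2.755] turn [0.016, 0.104, 0.004] rows 2.1 cur [0.6049 0.0132 0.1926] yaw 90.08 w 0.036
view
t 10.1 trans [-1.936, -4.7, -4.624] turn [12.016, 0.096, -0.05] rows 8.4 cur [0.6049 0.0132 0.1926] yaw 90.08 w 0.036
```

View pics/w6.png

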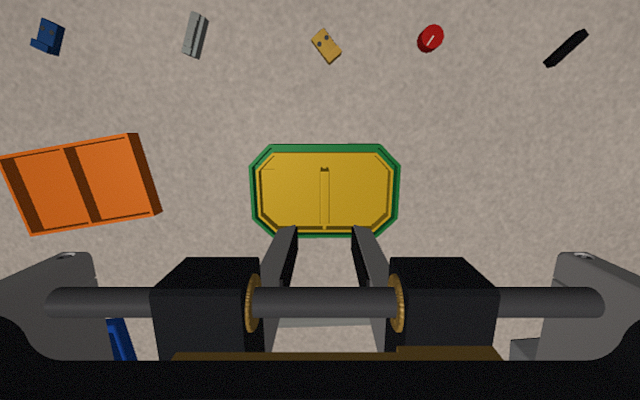

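arm_command([
  {"translation": [-1, -1.2, -2.8], "turn": [0, 0, 0]},
  {"translation": [-1.9, -1.2, -2.8], "turn": [0, 0, 0]},
  {"translation": [-1.9, -1.2, -2.8], "turn": [0, 0, 0]},
  {"translation": [-1.9, -1.2, -2.8], "turn": [0, 0, 0]},
  {"translation": [-1.9, -1.2, -2.8], "turn": [0, 0, 0]},
  {"translation": [-1.9, -1.2, -2.8], "turn": [0, 0, 0]},
])

```text
time_s: 10.6
ee_pos: [0.5335, -0.0165, 0.2309]
eef_rot: [2.962, 1.569, 2.963]
force: [-0.2, 0.1, -0.4]
grip_width: 0.036
```

```bash
python3 - <<'E'
from h import *
import pickle
im=snap("wrist","w7"); C=cal("wrist"); pickle.dump(C,open("w7.pkl","wb")); go(.6,0,.2,90)
H={"hardware_tray":(0,.02),"insert_center":(.008,.012),"nut_center":(.006,.012),"brass_saddle_center":(.007,.01),"knob_center":(.009,.018)}
for t,(z,zt) in H.items():
    for m in models.mark_of(t,"wrist")[:3]: print(t,'mark',m['score'].__round__(2),m['at'], onplane("wrist",m["at"],z).round(4))
    for m in models.cut_out(t,"wrist")[:2]: r=rect("wrist",m["pixels"],zt);print('   cut',m["score"].__round__(2),m['box'],np.round(r[0],1),np.round(r[1],1),round(r[2],1))
E
```

```text
t 10.65 trans [1.223, 0.652, 2.666] turn [0.02, -0.022, -0.003] rows 1.8 cur [ 0.5334 -0.0164  0.2307] yaw 90.1 w 0.0361
hardware_tray mark 0.66 [141.2, 227.4] [ 0.5977 -0.2815  0.    ]
   cut 0.74 [66.8, 186.8, 202.9, 272.1] [ 595.2 -273.9] [102.9 170. ] 10.2
insert_center mark 0.61 [239.0, 107.8] [ 0.432  -0.1251  0.008 ]
   cut 0.59 [228.3, 90.7, 248.4, 123.8] [ 432.6 -124.3] [17.5 41.8] 69.7
nut_center mark 0.84 [546.9, 118.8] [0.4451 0.2783 0.006 ]
   cut 0.69 [528.1, 102.9, 570.6, 130.8] [443.8 277. ] [15.8 49.1] 44.9
brass_saddle_center mark 0.89 [346.9, 114.4] [0.44   0.0148 0.007 ]
   cut 0.84 [335.6, 101.7, 361.1, 129.2] [442.7  16.3] [31.5 19.8] 39.1
knob_center mark 0.76 [433.4, 111.4] [0.4363 0.1269 0.009 ]
   cut 0.62 [422.5, 103.9, 446.9, 125.0] [436.  126.9] [23.  28.3] 0.1
```

View pics/w7.png

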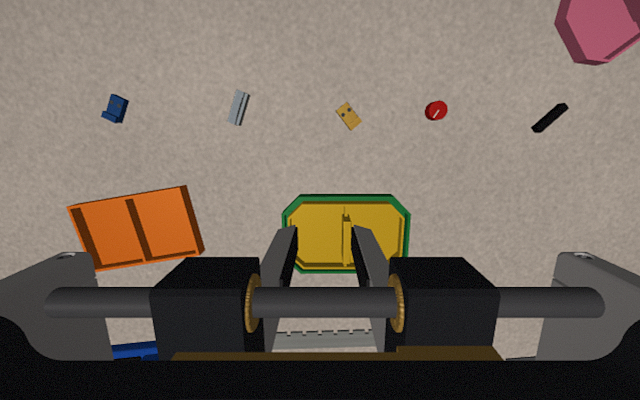

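```bash
python3 - <<'E'
from h import *
import pickle
go(.4325,-.1250,.021,70)
C=pickle.load(open("w7.pkl","rb")); im=cv2.imread("pics/w7.png")
big=cv2.resize(im[80:140,90:590],None,fx=1,fy=1)
rows=[cv2.resize(im[85:140,a:a+60],(360,330),interpolation=2) for a in (210,320)]
cv2.imwrite("pics/z7.png",np.hstack(rows))
E
```

```text
t 11.15 trans [8.442, -4.323, -4.03] turn [4.016, -0.001, 0.0] rows 6.2 cur [ 0.5331 -0.0168  0.232 ] yaw 90.08 w 0.0356
```

View pics/z7.png

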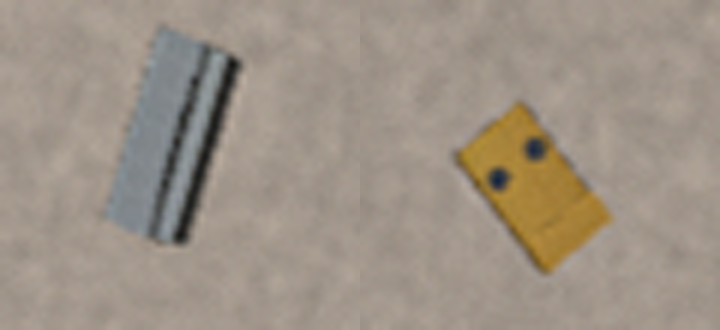

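arm_command([
  {"translation": [4, -4.32, -4.03], "turn": [3.7, 0, 0]},
  {"translation": [4, -4.32, -4.03], "turn": [3.7, 0, 0]},
  {"translation": [4, -4.32, -4.03], "turn": [3.7, 0, 0]},
  {"translation": [4, -4.32, -4.03], "turn": [3.7, 0, 0]},
  {"translation": [5, -4.32, -4.03], "turn": [3.7, 0, 0]},
  {"translation": [6.3, -4.32, -4.03], "turn": [3.7, 0, 0]},
  {"translation": [7.4, -4.32, -4.03], "turn": [3.7, 0, 0]},
  {"translation": [8.1, -4.32, -4.03], "turn": [3.7, 0, 0]},
  {"translation": [8.4, -4.32, -4.03], "turn": [3.7, 0, 0]},
  {"translation": [8.44, -4.32, -4.03], "turn": [3.7, 0, 0]},
  {"translation": [8.44, -4.32, -4.03], "turn": [3.7, 0, 0]},
  {"translation": [8.44, -4.32, -4.03], "turn": [3.7, 0, 0]},
])

```text
time_s: 12.15
ee_pos: [0.4332, -0.1251, 0.0222]
eef_rot: [-0.047, 1.569, -0.369]
force: [-0.5, -0.0, 0.2]
grip_width: 0.0357
```

```bash
python3 - <<'E'
from h import *
go(.4325,-.125,.021,71.5);snap("wrist","w8");print(ctrl.get_obs()['force'])
E
```

```text
t 12.15 trans [0.048, -0.004, -0.027] turn [0.017, 0.02, 0.001] rows 0.0 cur [ 0.4332 -0.1251  0.0222] yaw 71.59 w 0.0357
[ 0.73209795  0.75725326 -0.37743242]
```

View pics/w8.png

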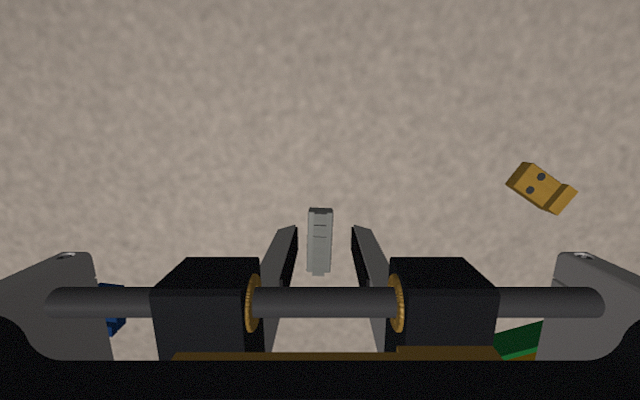

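```bash
python3 - <<'E'
from h import *
o=ctrl.get_obs(); print(proj("wrist",o['ee_pos']), onplane("wrist",(320,212),.012),onplane("wrist",(320,275),.019))
E
```

```text
[[321.7438535  250.19794613]] [ 0.41262154 -0.11947437  0.012     ] [ 0.45032092 -0.13208401  0.019     ]
```

arm_command([
  {"translation": [0.03, 0, 0], "turn": [0, 0, 0]},
  {"translation": [0.03, 0, 0], "turn": [0, 0, 0]},
  {"translation": [0.03, 0, 0], "turn": [0, 0, 0]},
  {"translation": [0.03, 0, 0], "turn": [0, 0, 0]},
  {"translation": [0.03, 0, 0], "turn": [0, 0, 0]},
  {"translation": [0.03, 0, 0], "turn": [0, 0, 0]},
  {"translation": [-0.5, 0, 0], "turn": [0, 0, 0]},
  {"translation": [-1.5, 0, 0], "turn": [0, 0, 0]},
  {"translation": [-3, 0, 0], "turn": [0, 0, 0]},
  {"translation": [-4, 0, 0], "turn": [0, 0, 0]},
  {"translation": [-4, 0, 0], "turn": [0, 0, 0]},
], gripper=0, force=30)

```text
time_s: 13.12
ee_pos: [0.4343, -0.1256, 0.1256]
eef_rot: [-0.042, 1.564, -0.363]
force: [0.5, -0.7, -0.6]
grip_width: 0.0157
```

```bash
python3 - <<'E'
from h import *
snap("wrist","w9"); go(.604,-.028,.12,0);go(.604,-.028,.12,90)
E
```

```text
t 13.1667 trans [0.141, 5.848, 5.244] turn [14.315, 0.043, -0.029] rows 10.0 cur [ 0.4334 -0.1253  0.123 ] yaw 71.58 w 0.0158
t 13.1667 trans [0.141, 5.848, 5.244] turn [-3.685, 0.048, 0.009] rows 4.7 cur [ 0.4334 -0.1253  0.123 ] yaw 71.58 w 0.0158
```

View pics/w9.png

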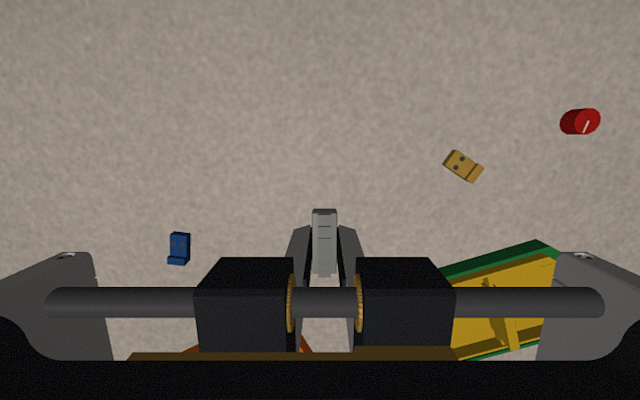

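arm_command([
  {"translation": [-0.5, 5.89, 5.24], "turn": [-3.7, 0, 0]},
  {"translation": [-0.5, 5.89, 5.24], "turn": [-3.7, 0, 0]},
  {"translation": [-0.5, 5.89, 5.24], "turn": [-3.7, 0, 0]},
  {"translation": [-0.5, 5.89, 5.24], "turn": [-3.7, 0, 0]},
  {"translation": [-0.5, 5.89, 5.24], "turn": [-3.7, 0, 0]},
  {"translation": [0, 5.89, 5.24], "turn": [-3.7, 0, 0]},
  {"translation": [0.8, 5.89, 5.24], "turn": [-3.7, 0, 0]},
  {"translation": [1.2, 5.89, 5.24], "turn": [-3.7, 0, 0]},
  {"translation": [1.2, 5.89, 5.24], "turn": [-3.7, 0, 0]},
  {"translation": [1.2, 5.89, 5.24], "turn": [-3.7, 0, 0]},
])

```text
time_s: 14.0
ee_pos: [0.6026, -0.0269, 0.0902]
eef_rot: [3.039, 1.569, 3.04]
force: [0.5, 0.2, -0.2]
grip_width: 0.0156
```

```bash
python3 - <<'E'
from h import *
snap("wrist","w10"); go(.604,-.027,.029,90)
E
```

```text
t 14.05 trans [2.491, 0.0, 0.035] turn [0.009, -0.002, -0.0] rows 1.5 cur [ 0.6031 -0.027   0.0913] yaw 90.05 w 0.0156
```

View pics/w10.png

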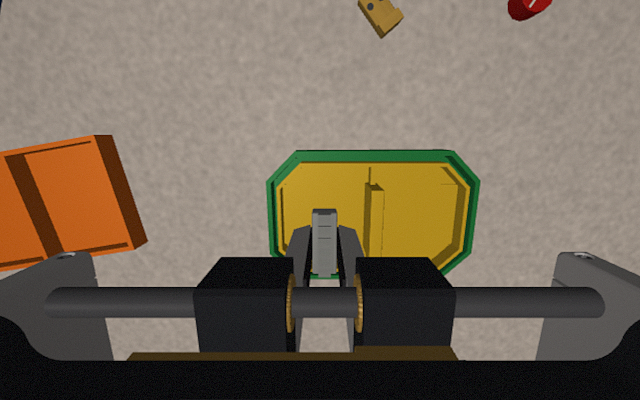

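arm_command([
  {"translation": [1, 0, 0.03], "turn": [0, 0, 0]},
  {"translation": [1.8, 0, 0.03], "turn": [0, 0, 0]},
  {"translation": [2.3, 0, 0.03], "turn": [0, 0, 0]},
  {"translation": [2.46, 0, 0.03], "turn": [0, 0, 0]},
  {"translation": [2.46, 0, 0.03], "turn": [0, 0, 0]},
  {"translation": [2.46, 0, 0.03], "turn": [0, 0, 0]},
])

```text
time_s: 14.55
ee_pos: [0.6046, -0.0268, 0.0307]
eef_rot: [-0.103, 1.569, -0.102]
force: [-0.2, 0.5, -0.5]
grip_width: 0.0154
```

arm_command([
  {"translation": [0, 0, 0], "turn": [0, 0, 0]},
  {"translation": [0, 0, 0], "turn": [0, 0, 0]},
  {"translation": [0, 0, 0], "turn": [0, 0, 0]},
  {"translation": [0, 0, 0], "turn": [0, 0, 0]},
  {"translation": [-1, 0, 0], "turn": [0, 0, 0]},
  {"translation": [-2.5, 0, 0], "turn": [0, 0, 0]},
  {"translation": [-4, 0, 0], "turn": [0, 0, 0]},
  {"translation": [-5, 0, 0], "turn": [0, 0, 0]},
  {"translation": [-5, 0, 0], "turn": [0, 0, 0]},
], gripper=30)

```text
time_s: 15.3
ee_pos: [0.6061, -0.0268, 0.1609]
eef_rot: [-0.106, 1.562, -0.104]
force: [0.1, 0.0, 1.7]
grip_width: 0.0299
```

```bash
python3 - <<'E'
from h import *
snap("wrist","w11"); go(.4445,.2795,.021,45)
E
```

```text
t 15.35 trans [5.425, 12.261, -6.438] turn [9.016, 0.061, -0.018] rows 8.9 cur [ 0.6051 -0.0267  0.1577] yaw 90.08 w 0.0301
```

View pics/w11.png

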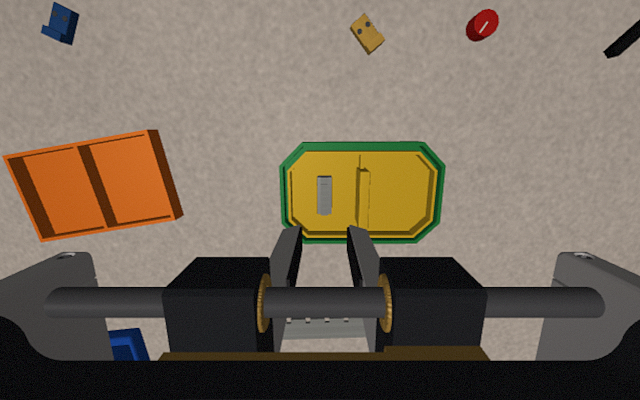

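Insert lies flat at (324,195) in the left half. Now the nut.

arm_command([
  {"translation": [0.5, 12.26, -6.44], "turn": [9, 0, 0]},
  {"translation": [0.5, 12.26, -6.44], "turn": [9, 0, 0]},
  {"translation": [0.5, 12.26, -6.44], "turn": [9, 0, 0]},
  {"translation": [0.5, 12.26, -6.44], "turn": [9, 0, 0]},
  {"translation": [0.5, 12.26, -6.44], "turn": [9, 0, 0]},
  {"translation": [0.5, 12.26, -6.44], "turn": [9, 0, 0]},
  {"translation": [0.5, 12.26, -6.44], "turn": [9, 0, 0]},
  {"translation": [1.5, 12.26, -6.44], "turn": [9, 0, 0]},
  {"translation": [2.5, 12.26, -6.44], "turn": [9, 0, 0]},
  {"translation": [3, 12.26, -6.44], "turn": [9, 0, 0]},
  {"translation": [3, 12.26, -6.44], "turn": [9, 0, 0]},
  {"translation": [3, 12.26, -6.44], "turn": [9, 0, 0]},
], gripper=36)

```text
time_s: 16.35
ee_pos: [0.4421, 0.2793, 0.0787]
eef_rot: [-1.833, 1.568, -2.616]
force: [-0.1, -0.2, 0.8]
grip_width: 0.0357
```

```bash
python3 - <<'E'
from h import *
snap("wrist","w12"); go(.4445,.2795,.021,45)
for m in models.cut_out("nut_center","wrist")[:1]: r=rect("wrist",m["pixels"],.012);print('   cut',m["score"].__round__(2),m['box'],np.round(r[0],1),np.round(r[1],1),round(r[2],1))
E
```

```text
t 16.4 trans [2.354, 0.052, 0.035] turn [0.011, -0.0, 0.004] rows 1.4 cur [0.443  0.2792 0.0798] yaw 45.06 w 0.0359
   cut 0.87 [317.8, 190.1, 332.7, 242.9] [445.2 281.1] [ 9.7 45.2] 43.8
```

View pics/w12.png

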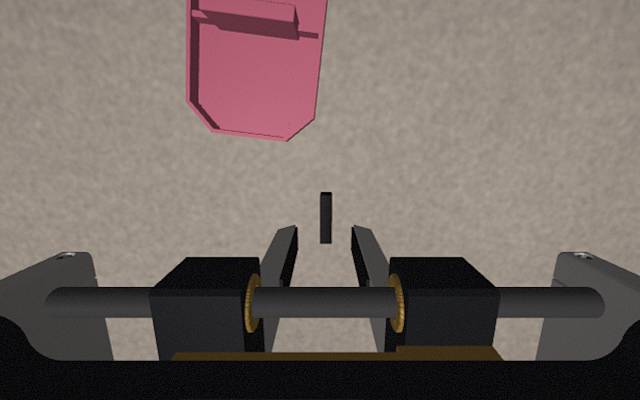

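arm_command([
  {"translation": [1, 0.11, 0], "turn": [0.1, 0, 0]},
  {"translation": [1.8, 0.11, 0], "turn": [0.1, 0, 0]},
  {"translation": [2.2, 0.11, 0], "turn": [0.1, 0, 0]},
  {"translation": [2.35, 0.11, 0], "turn": [0.1, 0, 0]},
  {"translation": [2.35, 0.11, 0], "turn": [0.1, 0, 0]},
  {"translation": [2.35, 0.11, 0], "turn": [0.1, 0, 0]},
])

```text
time_s: 16.95
ee_pos: [0.4453, 0.2816, 0.022]
eef_rot: [1.265, 1.569, 0.472]
force: [-0.1, -0.2, -0.6]
grip_width: 0.036
```

arm_command([
  {"translation": [0, 0, 0], "turn": [0, 0, 0]},
  {"translation": [0, 0, 0], "turn": [0, 0, 0]},
  {"translation": [0, 0, 0], "turn": [0, 0, 0]},
  {"translation": [0, 0, 0], "turn": [0, 0, 0]},
  {"translation": [0, 0, 0], "turn": [0, 0, 0]},
  {"translation": [0, 0, 0], "turn": [0, 0, 0]},
  {"translation": [0, 0, 0], "turn": [0, 0, 0]},
  {"translation": [-0.5, 0, 0], "turn": [0, 0, 0]},
  {"translation": [-1.5, 0, 0], "turn": [0, 0, 0]},
  {"translation": [-3, 0, 0], "turn": [0, 0, 0]},
  {"translation": [-4.5, 0, 0], "turn": [0, 0, 0]},
  {"translation": [-4.5, 0, 0], "turn": [0, 0, 0]},
], gripper=0, force=25)

```text
time_s: 17.95
ee_pos: [0.4468, 0.2829, 0.1399]
eef_rot: [1.29, 1.561, 0.498]
force: [0.2, -0.1, 1.0]
grip_width: 0.0097
```

```bash
python3 - <<'E'
from h import *
snap("wrist","w13"); go(.604,.055,.12,90)
E
```

```text
t 18.0 trans [0.675, -1.883, 10.914] turn [-9.084, 0.047, -0.058] rows 6.7 cur [0.4459 0.2824 0.1367] yaw 44.58 w 0.01
```

View pics/w13.png

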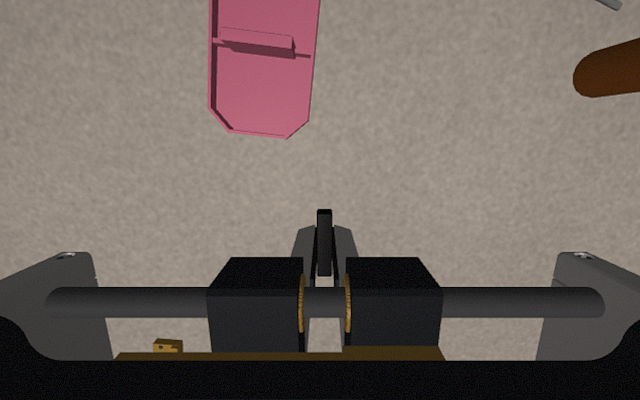

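Nut held (rows 210–275). To the dish's other half.

arm_command([
  {"translation": [0.5, -1.88, 10.91], "turn": [-9.1, 0, 0]},
  {"translation": [0.5, -1.88, 10.91], "turn": [-9.1, 0, 0]},
  {"translation": [0.5, -1.88, 10.91], "turn": [-9.1, 0, 0]},
  {"translation": [0.5, -1.88, 10.91], "turn": [-9.1, 0, 0]},
  {"translation": [0.5, -1.88, 10.91], "turn": [-9.1, 0, 0]},
  {"translation": [0.5, -1.88, 10.91], "turn": [-9.1, 0, 0]},
  {"translation": [0.5, -1.88, 10.91], "turn": [-9.1, 0, 0]},
  {"translation": [1, -1.88, 10.91], "turn": [-9.1, 0, 0]},
  {"translation": [1.5, -1.88, 10.91], "turn": [-9.1, 0, 0]},
  {"translation": [1.8, -1.88, 10.91], "turn": [-9.1, 0, 0]},
  {"translation": [1.8, -1.88, 10.91], "turn": [-9.1, 0, 0]},
  {"translation": [1.8, -1.88, 10.91], "turn": [-9.1, 0, 0]},
])

```text
time_s: 19.0
ee_pos: [0.6017, 0.0556, 0.0877]
eef_rot: [3.131, 1.569, 3.133]
force: [0.4, 0.0, -0.7]
grip_width: 0.0094
```

```bash
python3 - <<'E'
from h import *
snap("wrist","w14"); go(.604,.055,.029,90)
E
```

```text
t 19.05 trans [2.379, -0.02, 0.074] turn [0.027, -0.002, -0.0] rows 1.4 cur [0.6022 0.0555 0.0885] yaw 90.14 w 0.0093
```

View pics/w14.png

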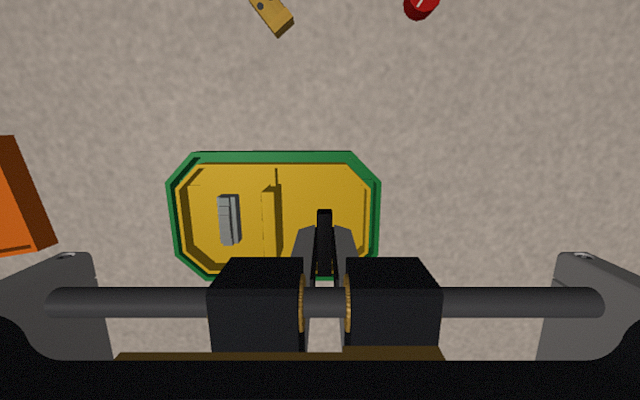

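arm_command([
  {"translation": [1, 0, 0.06], "turn": [0, 0, 0]},
  {"translation": [1.8, 0, 0.06], "turn": [0, 0, 0]},
  {"translation": [2.2, 0, 0.06], "turn": [0, 0, 0]},
  {"translation": [2.36, 0, 0.06], "turn": [0, 0, 0]},
  {"translation": [2.36, 0, 0.06], "turn": [0, 0, 0]},
  {"translation": [2.36, 0, 0.06], "turn": [0, 0, 0]},
])

```text
time_s: 19.55
ee_pos: [0.6045, 0.0546, 0.0305]
eef_rot: [0.011, 1.569, 0.013]
force: [0.2, -0.2, 0.0]
grip_width: 0.0095
```

arm_command([
  {"translation": [0, 0, 0], "turn": [0, 0, 0]},
  {"translation": [0, 0, 0], "turn": [0, 0, 0]},
  {"translation": [0, 0, 0], "turn": [0, 0, 0]},
  {"translation": [0, 0, 0], "turn": [0, 0, 0]},
  {"translation": [-1, 0, 0], "turn": [0, 0, 0]},
  {"translation": [-2.5, 0, 0], "turn": [0, 0, 0]},
  {"translation": [-4, 0, 0], "turn": [0, 0, 0]},
  {"translation": [-5, 0, 0], "turn": [0, 0, 0]},
  {"translation": [-5, 0, 0], "turn": [0, 0, 0]},
], gripper=28)

```text
time_s: 20.3
ee_pos: [0.6061, 0.0544, 0.1606]
eef_rot: [0.028, 1.562, 0.029]
force: [1.4, -0.9, 1.4]
grip_width: 0.0278
```

```bash
python3 - <<'E'
from h import *
snap("wrist","w15"); go(.441,.0165,.08,129);
E
```

```text
t 20.35 trans [3.06, -1.505, -6.583] turn [-7.785, 0.059, 0.019] rows 5.4 cur [0.6051 0.0543 0.1574] yaw 90.07 w 0.0279
```

View pics/w15.png

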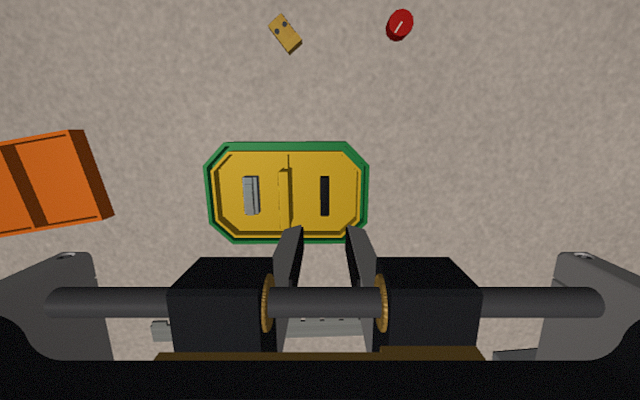

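arm_command([
  {"translation": [1, -1.5, -6.58], "turn": [-7.8, 0, 0]},
  {"translation": [1, -1.5, -6.58], "turn": [-7.8, 0, 0]},
  {"translation": [1, -1.5, -6.58], "turn": [-7.8, 0, 0]},
  {"translation": [1, -1.5, -6.58], "turn": [-7.8, 0, 0]},
  {"translation": [2, -1.5, -6.58], "turn": [-7.8, 0, 0]},
  {"translation": [3, -1.5, -6.58], "turn": [-7.8, 0, 0]},
  {"translation": [3, -1.5, -6.58], "turn": [-7.8, 0, 0]},
  {"translation": [3, -1.5, -6.58], "turn": [-7.8, 0, 0]},
  {"translation": [3, -1.5, -6.58], "turn": [-7.8, 0, 0]},
], gripper=40)

```text
time_s: 21.1
ee_pos: [0.44, 0.0167, 0.0798]
eef_rot: [2.407, 1.571, 3.087]
force: [-1.0, -0.5, -0.5]
grip_width: 0.0398
```

```bash
python3 - <<'E'
from h import *
snap("wrist","w16"); go(.441,.0165,.021,129);print(ctrl.get_obs()['qpos'].round(2))
for m in models.cut_out("brass_saddle_center","wrist")[:1]: r=rect("wrist",m["pixels"],.01);print('   cut',m["score"].__round__(2),m['box'],np.round(r[0],1),np.round(r[1],1),round(r[2],1))
for m in models.mark_of("brass_saddle_center","wrist")[:1]: print(m,onplane("wrist",m["at"],.007))
E
```

```text
t 21.15 trans [2.364, -0.023, 0.018] turn [-0.004, 0.006, 0.006] rows 1.4 cur [0.4402 0.0167 0.0801] yaw 128.98 w 0.04
[-0.05  0.25  1.96 -0.    0.93 -2.3 ]
   cut 0.78 [308.6, 196.4, 330.6, 240.2] [443.2  16.8] [36.6 17.8] 39.3
{'at': [321.3, 218.8], 'score': 0.84} [0.44409056 0.01840555 0.007     ]
```

View pics/w16.png

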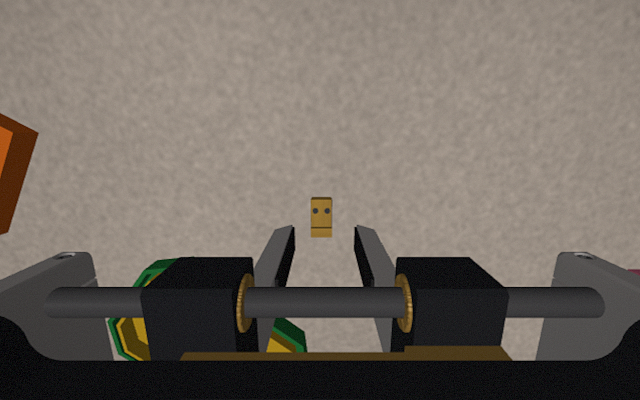

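arm_command([
  {"translation": [1, -0.06, 0.11], "turn": [0, 0, 0]},
  {"translation": [1.8, -0.06, 0.11], "turn": [0, 0, 0]},
  {"translation": [2.2, -0.06, 0.11], "turn": [0, 0, 0]},
  {"translation": [2.35, -0.06, 0.11], "turn": [0, 0, 0]},
  {"translation": [2.35, -0.06, 0.11], "turn": [0, 0, 0]},
  {"translation": [2.35, -0.06, 0.11], "turn": [0, 0, 0]},
])

```text
time_s: 21.75
ee_pos: [0.4431, 0.0172, 0.0214]
eef_rot: [-0.724, 1.57, -0.042]
force: [-0.7, -0.4, -0.4]
grip_width: 0.0401
```

arm_command([
  {"translation": [0, 0, 0], "turn": [0, 0, 0]},
  {"translation": [0, 0, 0], "turn": [0, 0, 0]},
  {"translation": [0, 0, 0], "turn": [0, 0, 0]},
  {"translation": [0, 0, 0], "turn": [0, 0, 0]},
  {"translation": [0, 0, 0], "turn": [0, 0, 0]},
  {"translation": [0, 0, 0], "turn": [0, 0, 0]},
  {"translation": [-0.5, 0, 0], "turn": [0, 0, 0]},
  {"translation": [-1.5, 0, 0], "turn": [0, 0, 0]},
  {"translation": [-3, 0, 0], "turn": [0, 0, 0]},
  {"translation": [-4.5, 0, 0], "turn": [0, 0, 0]},
  {"translation": [-4.5, 0, 0], "turn": [0, 0, 0]},
], gripper=0, force=30)

```text
time_s: 22.67
ee_pos: [0.4452, 0.0171, 0.1391]
eef_rot: [-0.731, 1.562, -0.049]
force: [-0.3, -0.3, 0.7]
grip_width: 0.0178
```

```bash
python3 - <<'E'
from h import *
snap("wrist","w17"); 
import pickle
# orange tray rect from earlier w6/w7
C=pickle.load(open("w7.pkl","rb")); im=cv2.imread("pics/w7.png")[:,:,::-1].copy()
m=col("wrist",im,"orange",(55,175,210,280)); c=max(cv2.findContours(m,0,1)[0],key=len)[:,0]
for z in (0,.02):
    P=np.array([onplane("wrist",p,z,C)[:2] for p in c],np.float32); r=cv2.minAreaRect(P*1000); print(r)
view(.598,-.28,.18,100,(330,120));view(.598,-.28,.18,10,(330,120))
E
```

```text
((602.7719116210938, -292.7186279296875), (106.3502197265625, 169.11769104003906), 9.664135932922363)
((595.7208251953125, -278.5138854980469), (100.90802764892578, 160.46353149414062), 9.664137840270996)
view
t 22.7167 trans [-1.696, -15.016, 0.024] turn [5.816, 0.063, 0.033] rows 9.1 cur [0.4441 0.0171 0.136 ] yaw 129.08 w 0.0173
view
t 22.7167 trans [-1.714, -15.843, -4.61] turn [-12.184, 0.022, 0.071] rows 9.9 cur [0.4441 0.0171 0.136 ] yaw 129.08 w 0.0173
```

View pics/w17.png

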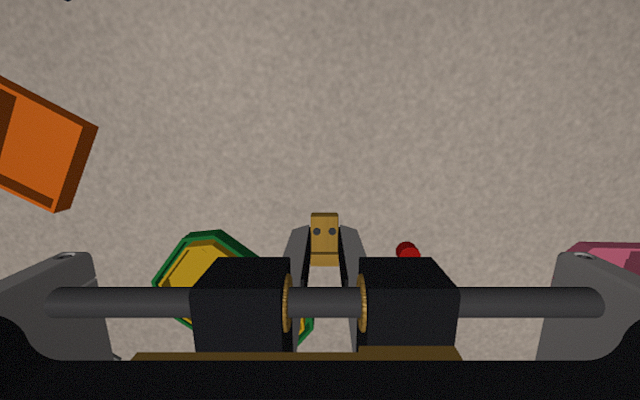

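```bash
python3 - <<'E'
from h import *
go(.6023,-.3169,.12,99.7)
E
```

```text
t 22.7167 trans [0.685, -14.357, -3.515] turn [5.876, 0.064, 0.033] rows 8.9 cur [0.4441 0.0171 0.136 ] yaw 129.08 w 0.0173
```

arm_command([
  {"translation": [0.4, -14.36, -3.5], "turn": [5.88, 0, 0]},
  {"translation": [0.4, -14.36, -3.5], "turn": [5.88, 0, 0]},
  {"translation": [0.4, -14.36, -3.5], "turn": [5.88, 0, 0]},
  {"translation": [0.4, -14.36, -3.5], "turn": [5.88, 0, 0]},
  {"translation": [0.4, -14.36, -3.5], "turn": [5.88, 0, 0]},
  {"translation": [0.4, -14.36, -3.5], "turn": [5.88, 0, 0]},
  {"translation": [0.4, -14.36, -3.5], "turn": [5.88, 0, 0]},
  {"translation": [0.4, -14.36, -3.5], "turn": [5.88, 0, 0]},
  {"translation": [0.4, -14.36, -3.5], "turn": [5.88, 0, 0]},
  {"translation": [0.4, -14.36, -3.5], "turn": [5.88, 0, 0]},
  {"translation": [1.4, -14.36, -3.5], "turn": [5.88, 0, 0]},
  {"translation": [1.4, -14.36, -3.5], "turn": [5.88, 0, 0]},
])

```text
time_s: 23.72
ee_pos: [0.599, -0.3159, 0.0919]
eef_rot: [2.427, 1.563, 2.595]
force: [-0.5, 0.8, -2.5]
grip_width: 0.0173
```

arm_command([
  {"translation": [0, 0, 0], "turn": [0, 0, 0]},
  {"translation": [0, 0, 0], "turn": [0, 0, 0]},
  {"translation": [0, 0, 0], "turn": [0, 0, 0]},
])

```text
time_s: 23.97
ee_pos: [0.6014, -0.3164, 0.0992]
eef_rot: [-0.692, 1.57, -0.523]
force: [0.7, 0.6, -0.4]
grip_width: 0.0175
```

```bash
python3 - <<'E'
from h import *
snap("wrist","w18"); go(.6023,-.3169,.026,99.7);print(ctrl.get_obs()['qpos'].round(2))
E
```

```text
t 24.0167 trans [2.929, -0.021, 0.03] turn [0.001, 0.012, 0.01] rows 1.8 cur [ 0.6014 -0.3165  0.0992] yaw 99.7 w 0.0177
[-0.54  0.7   1.23 -0.    1.21 -2.28]
```

View pics/w18.png

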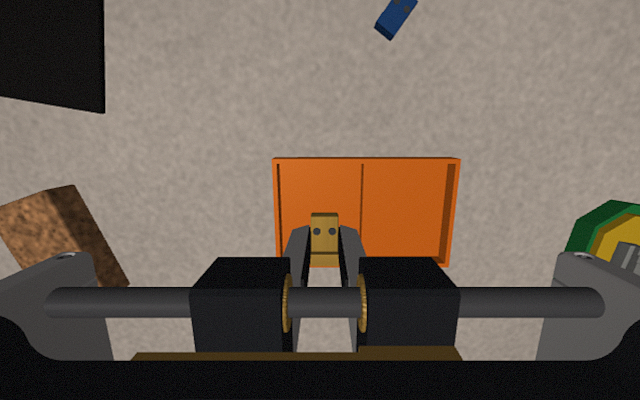

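```bash
python3 - <<'E'
from h import *
o=ctrl.get_obs();R=Ro.from_euler('xyz',o['eef_rot']).as_matrix()
for p,z in [((274,158),.02),((460,158),.02),((362,162),.02),((325,240),.085)]:
    q=onplane("wrist",p,z); print(p,(R.T@(q-o['ee_pos'])*1000).round(1))
E
```

```text
(274, 158) [ 79.2 -40.6 -48.4]
(460, 158) [ 79.1 116.2 -48.3]
(362, 162) [ 79.1  33.7 -45. ]
(325, 240) [14.2  2.1 -0.3]
```

arm_command([
  {"translation": [1.2, -0.1, 0.05], "turn": [0, 0, 0]},
  {"translation": [2.2, -0.1, 0.05], "turn": [0, 0, 0]},
  {"translation": [2.7, -0.1, 0.05], "turn": [0, 0, 0]},
  {"translation": [2.92, -0.1, 0.05], "turn": [0, 0, 0]},
  {"translation": [2.92, -0.1, 0.05], "turn": [0, 0, 0]},
  {"translation": [2.92, -0.1, 0.05], "turn": [0, 0, 0]},
])

```text
time_s: 24.52
ee_pos: [0.6032, -0.3191, 0.0264]
eef_rot: [-0.683, 1.569, -0.514]
force: [-0.3, -0.3, -1.0]
grip_width: 0.0175
```

arm_command([
  {"translation": [0, 0, 0], "turn": [0, 0, 0]},
  {"translation": [0, 0, 0], "turn": [0, 0, 0]},
  {"translation": [0, 0, 0], "turn": [0, 0, 0]},
  {"translation": [0, 0, 0], "turn": [0, 0, 0]},
  {"translation": [-1, 0, 0], "turn": [0, 0, 0]},
  {"translation": [-2.5, 0, 0], "turn": [0, 0, 0]},
  {"translation": [-4, 0, 0], "turn": [0, 0, 0]},
  {"translation": [-5, 0, 0], "turn": [0, 0, 0]},
  {"translation": [-5, 0, 0], "turn": [0, 0, 0]},
], gripper=34)

```text
time_s: 25.27
ee_pos: [0.6045, -0.3199, 0.157]
eef_rot: [-0.709, 1.561, -0.54]
force: [0.4, -0.7, 0.0]
grip_width: 0.034
```

```bash
python3 - <<'E'
from h import *
snap("wrist","w19"); go(.436,.127,.1,90)
E
```

```text
t 25.3167 trans [2.059, 18.741, -3.617] turn [1.935, 0.052, 0.037] rows 11.5 cur [ 0.6036 -0.3195  0.1535] yaw 99.68 w 0.034
```

View pics/w19.png

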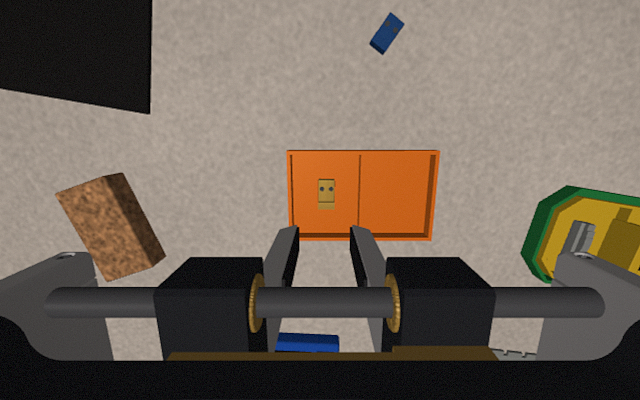

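arm_command([
  {"translation": [0, 18.7, -3.6], "turn": [1.93, 0, 0]},
  {"translation": [0, 18.7, -3.6], "turn": [1.93, 0, 0]},
  {"translation": [0, 18.7, -3.6], "turn": [1.93, 0, 0]},
  {"translation": [0, 18.7, -3.6], "turn": [1.93, 0, 0]},
  {"translation": [0, 18.7, -3.6], "turn": [1.93, 0, 0]},
  {"translation": [0, 18.7, -3.6], "turn": [1.93, 0, 0]},
  {"translation": [0, 18.7, -3.6], "turn": [1.93, 0, 0]},
  {"translation": [0, 18.7, -3.6], "turn": [1.93, 0, 0]},
  {"translation": [0, 18.7, -3.6], "turn": [1.93, 0, 0]},
  {"translation": [1, 18.7, -3.6], "turn": [1.93, 0, 0]},
  {"translation": [2, 18.7, -3.6], "turn": [1.93, 0, 0]},
  {"translation": [2.5, 18.7, -3.6], "turn": [1.93, 0, 0]},
], gripper=50)

```text
time_s: 26.32
ee_pos: [0.4345, 0.1291, 0.0875]
eef_rot: [0.28, 1.568, 0.282]
force: [1.8, 0.1, -1.1]
grip_width: 0.0497
```

arm_command([
  {"translation": [0, 0, 0], "turn": [0, 0, 0]},
  {"translation": [0, 0, 0], "turn": [0, 0, 0]},
  {"translation": [0, 0, 0], "turn": [0, 0, 0]},
  {"translation": [0, 0, 0], "turn": [0, 0, 0]},
])

```text
time_s: 26.65
ee_pos: [0.4361, 0.1261, 0.0882]
eef_rot: [0.129, 1.57, 0.129]
force: [0.4, -0.8, 0.6]
grip_width: 0.0498
```

```bash
python3 - <<'E'
from h import *
snap("wrist","w20"); go(.436,.127,.021,90)
for m in models.mark_of("knob_center","wrist")[:1]: print(m,onplane("wrist",m["at"],.009))
for m in models.cut_out("knob_center","wrist")[:1]: r=rect("wrist",m["pixels"],.009);print('   cut',m["score"].__round__(2),m['box'],np.round(r[0],1),np.round(r[1],1),round(r[2],1))
E
```

```text
t 26.7 trans [2.692, 0.038, -0.01] turn [-0.01, 0.015, -0.002] rows 1.6 cur [0.4362 0.126  0.0883] yaw 89.95 w 0.0499
{'at': [325.8, 213.6], 'score': 0.87} [0.43627284 0.129189   0.009     ]
   cut 0.57 [312.7, 200.4, 339.0, 230.2] [435.8 129.5] [23.1 27.6] 89.9
```

View pics/w20.png

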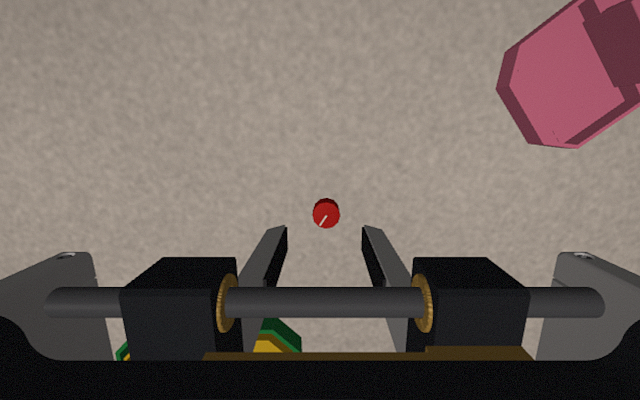

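arm_command([
  {"translation": [1.2, 0.06, 0], "turn": [0, 0, 0]},
  {"translation": [2.2, 0.06, 0], "turn": [0, 0, 0]},
  {"translation": [2.6, 0.06, 0], "turn": [0, 0, 0]},
  {"translation": [2.67, 0.06, 0], "turn": [0, 0, 0]},
  {"translation": [2.67, 0.06, 0], "turn": [0, 0, 0]},
  {"translation": [2.67, 0.06, 0], "turn": [0, 0, 0]},
])

```text
time_s: 27.3
ee_pos: [0.4361, 0.1283, 0.022]
eef_rot: [0.219, 1.569, 0.219]
force: [0.3, -0.1, 0.1]
grip_width: 0.05
```

arm_command([
  {"translation": [0, 0, 0], "turn": [0, 0, 0]},
  {"translation": [0, 0, 0], "turn": [0, 0, 0]},
  {"translation": [0, 0, 0], "turn": [0, 0, 0]},
  {"translation": [0, 0, 0], "turn": [0, 0, 0]},
  {"translation": [0, 0, 0], "turn": [0, 0, 0]},
  {"translation": [0, 0, 0], "turn": [0, 0, 0]},
  {"translation": [-0.5, 0, 0], "turn": [0, 0, 0]},
  {"translation": [-1.5, 0, 0], "turn": [0, 0, 0]},
  {"translation": [-3, 0, 0], "turn": [0, 0, 0]},
  {"translation": [-4.5, 0, 0], "turn": [0, 0, 0]},
  {"translation": [-4.5, 0, 0], "turn": [0, 0, 0]},
], gripper=0, force=20)

```text
time_s: 28.22
ee_pos: [0.4378, 0.1289, 0.1394]
eef_rot: [0.205, 1.562, 0.206]
force: [0.3, 0.6, 0.5]
grip_width: 0.0233
```

```bash
python3 - <<'E'
from h import *
snap("wrist","w21"); go(.591,-.242,.12,99.7)
E
```

```text
t 28.2667 trans [0.674, -14.829, 6.154] turn [-1.934, 0.07, -0.008] rows 9.6 cur [0.4368 0.1286 0.1364] yaw 90.03 w 0.0233
```

View pics/w21.png

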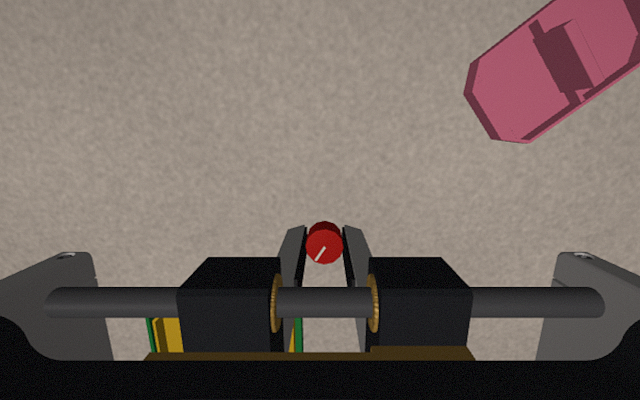

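arm_command([
  {"translation": [0, -14.83, 6.1], "turn": [-1.93, 0, 0]},
  {"translation": [0, -14.83, 6.1], "turn": [-1.93, 0, 0]},
  {"translation": [0, -14.83, 6.1], "turn": [-1.93, 0, 0]},
  {"translation": [0, -14.83, 6.1], "turn": [-1.93, 0, 0]},
  {"translation": [0, -14.83, 6.1], "turn": [-1.93, 0, 0]},
  {"translation": [0, -14.83, 6.1], "turn": [-1.93, 0, 0]},
  {"translation": [0, -14.83, 6.1], "turn": [-1.93, 0, 0]},
  {"translation": [0, -14.83, 6.1], "turn": [-1.93, 0, 0]},
  {"translation": [0, -14.83, 6.1], "turn": [-1.93, 0, 0]},
  {"translation": [0, -14.83, 6.1], "turn": [-1.93, 0, 0]},
  {"translation": [1, -14.83, 6.1], "turn": [-1.93, 0, 0]},
  {"translation": [1.4, -14.83, 6.1], "turn": [-1.93, 0, 0]},
])

```text
time_s: 29.27
ee_pos: [0.5868, -0.2433, 0.094]
eef_rot: [2.524, 1.566, 2.69]
force: [-0.2, 0.3, -2.0]
grip_width: 0.0234
```

arm_command([
  {"translation": [0, 0, 0], "turn": [0, 0, 0]},
  {"translation": [0, 0, 0], "turn": [0, 0, 0]},
  {"translation": [0, 0, 0], "turn": [0, 0, 0]},
  {"translation": [0, 0, 0], "turn": [0, 0, 0]},
])

```text
time_s: 29.6
ee_pos: [0.5885, -0.2418, 0.0996]
eef_rot: [-0.61, 1.569, -0.44]
force: [-0.0, 0.7, 0.3]
grip_width: 0.0237
```

```bash
python3 - <<'E'
from h import *
snap("wrist","w22"); go(.590,-.242,.0265,99.7)
E
```

```text
t 29.65 trans [2.92, -0.011, 0.057] turn [0.005, 0.014, 0.01] rows 1.8 cur [ 0.5885 -0.2419  0.0995] yaw 99.72 w 0.0235
```

View pics/w22.png

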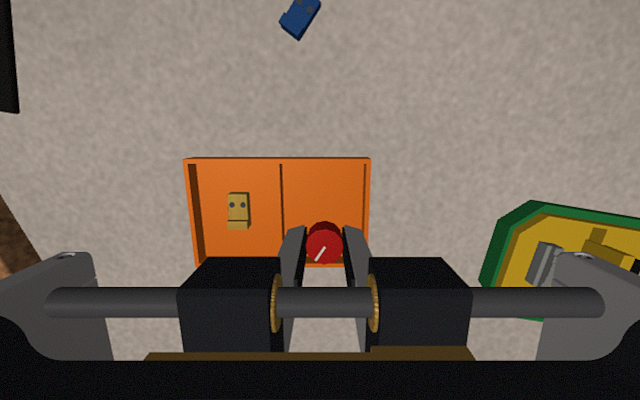

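arm_command([
  {"translation": [1.2, 0, 0.05], "turn": [0, 0, 0]},
  {"translation": [2.2, 0, 0.05], "turn": [0, 0, 0]},
  {"translation": [2.7, 0, 0.05], "turn": [0, 0, 0]},
  {"translation": [2.92, 0, 0.05], "turn": [0, 0, 0]},
  {"translation": [2.92, 0, 0.05], "turn": [0, 0, 0]},
  {"translation": [2.92, 0, 0.05], "turn": [0, 0, 0]},
])

```text
time_s: 30.15
ee_pos: [0.5898, -0.2423, 0.0264]
eef_rot: [-0.629, 1.57, -0.46]
force: [0.2, -0.1, 0.1]
grip_width: 0.0234
```

arm_command([
  {"translation": [0, 0, 0], "turn": [0, 0, 0]},
  {"translation": [0, 0, 0], "turn": [0, 0, 0]},
  {"translation": [0, 0, 0], "turn": [0, 0, 0]},
  {"translation": [0, 0, 0], "turn": [0, 0, 0]},
  {"translation": [-1, 0, 0], "turn": [0, 0, 0]},
  {"translation": [-2.5, 0, 0], "turn": [0, 0, 0]},
  {"translation": [-4, 0, 0], "turn": [0, 0, 0]},
  {"translation": [-5.5, 0, 0], "turn": [0, 0, 0]},
  {"translation": [-7, 0, 0], "turn": [0, 0, 0]},
  {"translation": [-7, 0, 0], "turn": [0, 0, 0]},
  {"translation": [-7, 0, 0], "turn": [0, 0, 0]},
], gripper=34)

```text
time_s: 31.07
ee_pos: [0.5899, -0.2425, 0.2027]
eef_rot: [-0.611, 1.567, -0.442]
force: [-0.3, -0.1, -0.9]
grip_width: 0.0339
```

```bash
python3 - <<'E'
from h import *
snap("wrist","w23"); snap("scene","c23"); snap("side","s23");print(ctrl.get_obs()['ee_pos'])
E
```

```text
[ 0.58878273 -0.24195776  0.19869091]
```

View pics/w23.png

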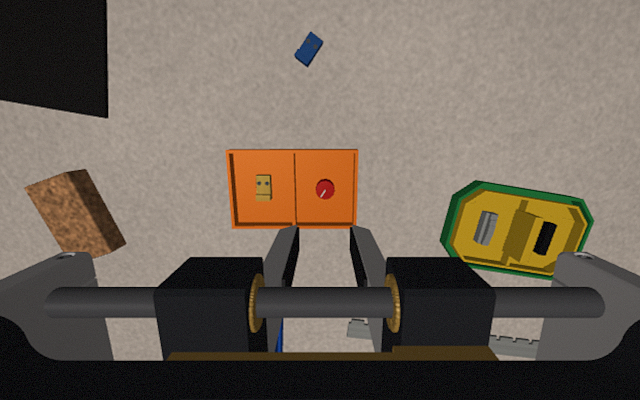

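View pics/s23.png

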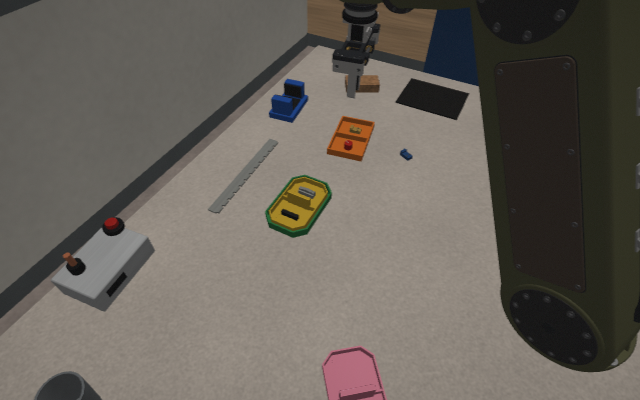

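arm_command([
  {"translation": [0, 0, 0], "turn": [0, 0, 0]},
  {"translation": [0, 0, 0], "turn": [0, 0, 0]},
  {"translation": [0, 0, 0], "turn": [0, 0, 0]},
  {"translation": [0, 0, 0], "turn": [0, 0, 0]},
])

```text
time_s: 31.55
ee_pos: [0.5892, -0.2421, 0.1998]
eef_rot: [2.595, 1.57, 2.764]
force: [0.3, -1.0, 0.2]
grip_width: 0.034
```

```bash
python3 - <<'E'
from h import *
# dish vs tray from both fixed cams
S=optics.camera("scene");optics.camera("side")
A=models.mark_of("dish_grip","scene");B=models.mark_of("dish_grip","side")
for a in A[:2]:
  for b in B[:2]:
    p,e=tri(ray("scene",a["at"]),ray("side",b["at"]))
    if e<.02: print(p.round(4),e.round(4))
a=cv2.imread("pics/s23.png").astype(int);b=cv2.imread("pics/side0.png").astype(int)
for n,(l,t,r,d) in {"blue":(395,145,415,162),"edge":(205,135,282,215)}.items(): print(n,np.abs(a-b)[t:d,l:r].mean())
print(ctrl.hand_in())
E
```

```text
[0.3042 0.3458 0.0185] 0.0046
[0.6008 0.0154 0.0437] 0.0153
blue 8.330392156862745
edge 10.63073593073593
the job is handed in; nothing more can be done
None
```

Both kits are made up and the job is handed in at about 31.6 s of the 112 s allowed.

- **Refret kit:** I nested the yellow dish in the green tray, still empty. The wrist view showed an even green rim all round, and the tool felt floor contact before release. The steel insert then went in one half and the black nut blank in the other.
- **Hardware kit:** the brass saddle is in one half of the orange tray and the red knob in the other.

**Last checks**
- The final wrist and side pictures show all four parts inside their own halves and the gripper clear, about 0.2 m up.
- The blue saddle and the straightedge are at the same pixel positions as at the start. A rough before-and-after pixel comparison gave mean differences of 8 to 11 grey levels. I had no noise baseline for that, so it neither confirms nor contradicts the positions.
- The final two-camera fix put dish_grip at (0.601, 0.015, 0.044) m, against the tray centre measured at (0.604, 0.015) m. That agrees sideways.
- The height disagrees: 44 mm, where 34 mm is expected and the limit is 40 mm. The two sight lines missed each other by 15 mm, so I trusted the wrist view and the tool height at release instead. I did not repeat the measurement.

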